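# Rake scattered stirring rods into the grooves of their tray

### The arm

A 6-joint arm with a two-finger parallel gripper is mounted at the origin on a cart in front of the work surface, level with it; the furniture and walls round the work are solid. World frame = base frame: x ahead of the robot, y to its left, z up, the work surface at z = 0. Lengths are in mm, angles in rad, forces in N, time in s.
With the tool pointing down it reaches from about 300 to 775 mm from the base axis. Payload 14.6 kg.
Tool frame: the origin (TCP) lies between the finger pads; the fingertips stand 11 mm ahead of it and the grasp point (between the pads) lies 8 mm behind it; z points along the fingers, y is the direction in which the jaws open and shut (so a half turn about z gives the same grasp; the last joint's range is limited). The gripper opens to 94 mm and grips with 3 to 60 N. Pads are 16 mm wide; open, the fingers measure 119 mm over their backs; the gripper's body (75 mm by 177 mm) begins 78 mm behind the grasp point.
Start: joints at [1.089, 0.3, 1.521, -0, 1.321, -0.067], TCP at [221.65, 503.349, 216.446] pointing down, gripper open.
Joint ranges: [-3.03, 3.03], [-0.79, 2.21], [0.23, 2.52], [-1.04, 4.18], [0, 3.07], [-2.55, 2.55]. Speed limits (rad/s): [2.22, 2.22, 2.57, 3.14, 3.14, 3.14].

### API

Orientations are given as [roll, pitch, yaw] about the fixed x, y, z axes, in that order (R = Rz(yaw) Ry(pitch) Rx(roll)).
In Python, from cell import * gives the robot as it stands.
- The arm moves only by the tool arm_command, never from a script. Its argument "deltas" is a list of rows, each an object with "xyz": the shift along the world's x, y, z in m, a list of three; "turn": the turn, a rotation vector about the world's x, y, z in rad, a list of three. A call has 1 to 12 rows; each row shifts and turns the commanded pose from where the row before left it; what a row does not reach is not made up. A row lasts 1/8 s, in which the tool goes at most 62.5 mm and 10.7 degrees, less where a joint would pass 70% of its speed; a pose out of reach is approached as far as the arm can. A call with a gripper value outside its range is refused whole. "gripper" is the closure, from 0 (fully open) to 1 (shut), set as the call begins (left out, the last holds). The fingers move at their own pace and stop on an object; "force" is the grip in N (left out, the last holds). Time passes only in rows, so rows that do not move let the fingers close. It gives the time, the measured TCP pose, the force and the opening at its end, in the units of the state.
- read_state(): the state, without advancing time (a new reading comes with each control period).
- camera(name): name is "side" or "top"; returns a dict with "color" (384x512x3 uint8, red, green, blue), "fx", "fy", "cx", "cy" (pixels), "k1" (the pictures are not rectified: a ray, as slopes to the right and down, at radius r is drawn at 1 + k1 r^2 times it, then the intrinsics apply), "rvec" (rotation vector, rad) and "tvec" (3), from world to camera coordinates, as OpenCV has them. Camera axes: x right, y down, z forward; pixel columns grow to the right and rows downward; lengths in mm; the calibration is good to about 2 mm. A picture is of the moment at which its call begins. There is no depth.
- sign_off(): hands the job in, once; it reports no verdict.
The state is a dict: "clock": time; "joints": joint angles; "qd": joint speeds; "effort": joint torques, N m; "eef_pos": TCP position; "eef_rot": TCP orientation; "wrist_force": force on the tool from outside, world axes, zero at the start; "moment": the same for the moment, N m; "finger_gap": finger opening in mm.
Only numpy, scipy, OpenCV 4.12 (cv2) and the standard library are available. Lean on these libraries where they do the work, as an engineer would, in place of code of your own. Each camera call takes 0.05 s, during which the arm holds its last target.

### The job

Three blue stirring rods lie askew on the ridges of the grey grooved tray. Take the small rake from its rest, comb it through the tray until every rod lies fully down in a groove, parallel to the others, then lean the rake back on its rest as it was and let go. Move the rods only with the rake, never with the gripper, and leave the other things on the bench where they stand.

Things in the scene. Friction and masses are not known exactly. Their poses are not given: they have to be found in the camera images.
- tray: Grey plastic tray, fixed to the bench, turned up to 15 degrees; 214 (x) x 156 (y) x 26 mm high, walls 5 mm, inside 204 x 146 mm. Origin: centre of its underside, z up. Twelve grooves run along its y axis, 17 mm apart along x (centres at x = -93.5, -76.5, ... +93.5 mm), 8 mm wide at the floor, 14 mm at the ridge tops.
- tray_middle (a point): Middle of the tray at the height of the ridge tops, 14 mm above the tray's underside; axes as the tray. Groove floors are 10 mm lower. A seated rod's centre is 5 mm below this point's height, its top level with the ridges; a rod lying on the ridges has its centre 5 mm above.
- rod1_centre (a point): Blue rigid stirring rod, a 10 mm round cylinder 110 mm long, 20 g; the point is its middle, its y axis runs along the rod. Starts on the ridges, 20 to 40 degrees askew to the grooves (turned clockwise from above).
- rod2_centre (a point): Second blue rod, same as the first.
- rod3_centre (a point): Third blue rod, same as the first.
- rake_grip (a point): Point to grip in the middle of the rake's red handle, 105 mm from the teeth's tips. z runs up the handle, y along the row of teeth, x across the thickness. Handle: flat bar 12 mm thick (x), 30 mm wide (y), from 44 to 132 mm from the tips. Rake 0.2 kg. On the rest the handle leans 35 degrees from vertical, its top towards the rest's -x side.
- rake_tips (a point): Middle of the row of tips of the rake's teeth; axes as rake_grip. Six round steel teeth of 8 mm diameter with round tips, 21 mm apart, in one row 113 mm wide along y; above them, 28 to 44 mm from the tips, the steel head bar, 14 x 121 x 16 mm.
- rest: White rake rest, fixed to the bench, turned up to 17 degrees; base plate 8 mm thick, x = -74 to +21 mm, 140 mm along y. Origin on the bench under the teeth's line, z up. Teeth stand on the plate behind a 16 mm high lip (x = 5 to 11 mm). The handle's back leans, 64 mm from the tips, on a dark 8 mm bar along y (x = -45, z = 55 mm) between two short posts, 52 mm clear.
- rest_home (a point): Where rake_grip is when the rake leans on its rest: 60 mm towards -x of the rest's origin, 95 mm up.
- vial: Brown vial with purple cap, 22 x 22 x 45 mm, loose bystander, origin at its foot.
- label_roll: Roll of white labels lying flat, 58 mm wide, 28 mm high, loose bystander, origin at its foot.
- brown_bottle: Brown rectangular bottle with a green cap, 35 x 58 x 78 mm, loose bystander, origin at its foot.

How it is judged (in metres and radians):
On the way, in this order (a step that is already met when the one before it is completed fails the run):
1. the rake is taken off its rest (distance between rake_grip and rest_home above 0.08 m), for 0.2 s.
2. all three rods lie in grooves (z of each of rod1_centre, rod2_centre, rod3_centre in the frame of tray below 0.012 m and angle between the y axis of each of rod1_centre, rod2_centre, rod3_centre and the y axis of tray, either way round below 0.08 rad and horizontal distance between each of rod1_centre, rod2_centre, rod3_centre and tray below 0.102 m), for 0.2 s.
At the end, for the whole second after the job is handed in: Each rod lies in the tray with its centre under 12 mm above the tray's underside, within 0.08 rad of the grooves; the rake leans still on its rest, rake_grip within 20 mm of rest_home, 0.45 to 0.8 rad from vertical, turned under 0.2 rad from the rest (all of step 2 and distance between rake_grip and rest_home below 0.02 m and angle between rake_grip's own z axis and vertical between 0.45 and 0.8 rad and angle between the y axis of rake_grip and the y axis of rest, either way round below 0.2 rad and linear speed of rake below 0.02 m/s); the robot touches nothing.
It fails at once if the gripper touches a rod (contact force between any of the fingers, the arm and rod1 above 0.3 N or contact force between any of the fingers, the arm and rod2 above 0.3 N or contact force between any of the fingers, the arm and rod3 above 0.3 N).
It fails at once if a bystander is moved more than 30 mm (distance of any of vial, label_roll, brown_bottle from where it was at the start of the episode above 0.03 m).
It also fails if it takes over 51 s, if anything falls off the work surface, if the arm or the gripper's body presses on something with over 40 N, if the wrist force passes 120 N, or if a joint passes its speed limit or range.

## Working session

There is one attempt and no reset: what is moved stays moved. The work goes in short steps, Python scripts to look and compute and a tool call to move; the robot and the scene stay as the last step left them, time stands still between calls to the robot, and variables do not carry over. Pictures are saved under pics/ and viewed, and the job is handed in when it is done.

Besides the shell and the picture viewer there is one more tool, called after ">>>" as name(argument=value, ...), one argument or row to a line, values as JSON. arm_command: Moves the arm, as the interface text tells. Its arguments: {"type":"object","properties":{"deltas":{"type":"array","items":{"type":"object","properties":{"xyz":{"type":"array","items":{"type":"number"}},"turn":{"type":"array","items":{"type":"number"}}}}},"gripper":{"type":"number"},"force":{"type":"number"}},"required":["deltas"]}

```bash
ls; mkdir -p pics; cat > h.py <<'E'
from cell import *
import numpy as np, cv2
E
python3 - <<'E'
from h import *
s=read_state(); print(s)
for n in("side","top"):
    c=camera(n); cv2.imwrite(f"pics/{n}0.png",c["color"][:,:,::-1])
    np.savez(f"{n}0.npz",**c)
    print(n,{k:v for k,v in c.items() if k!="color"})
E
```

```text
pics
{'clock': 0.0, 'joints': array([ 1.08944333e+00,  3.00470752e-01,  1.52160154e+00,  1.54107064e-06,
        1.32069674e+00, -6.65716493e-02]), 'qd': array([ 3.68477254e-04, -4.00930945e-04, -1.80013962e-03, -1.81561382e-04,
       -6.99212421e-04, -2.85743766e-05]), 'effort': array([ 1.91953179e-03, -5.31814027e+01, -3.52734232e+01,  7.09295855e-02,
        2.43754615e-02, -9.26822872e-05]), 'eef_pos': array([221.51277265, 503.13855715, 215.87785928]), 'eef_rot': array([-3.14041898e+00, -7.97451129e-05,  2.72681087e+00]), 'wrist_force': array([-0.49033837, -0.22451212,  1.15593959]), 'moment': array([ 0.03105629,  0.06400171, -0.030632  ]), 'finger_gap': 94.18636221859629}
side {'fx': 473.576353092833, 'fy': 473.576353092833, 'cx': 252.89162790838833, 'cy': 189.341897895898, 'k1': -0.1053158655130981, 'rvec': array([ 2.24494328, -0.62619261,  0.25010812]), 'tvec': array([-394.46034665,  312.65741207, 1121.94996154])}
top {'fx': 388.9334632678503, 'fy': 388.9334632678503, 'cx': 260.8263882518152, 'cy': 190.19403954944238, 'k1': -0.05393564113293595, 'rvec': array([ 2.17270889, -2.20573754,  0.06329888]), 'tvec': array([119.55513514, 541.23571687, 908.6759504 ])}
```

View pics/side0.png

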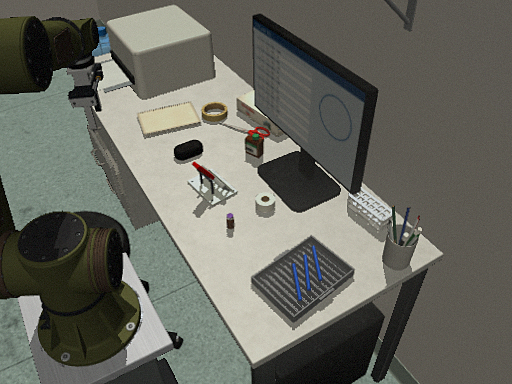

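View pics/top0.png

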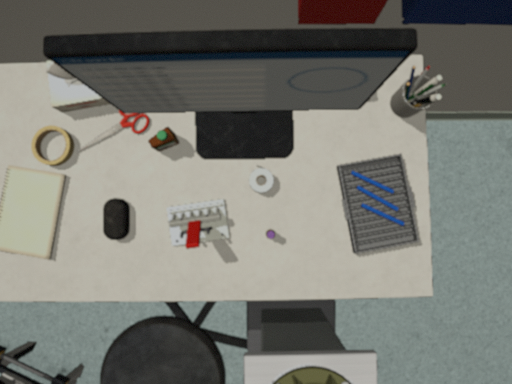

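The top view shows the rake and rest near (200,222), the tray near (378,204) with three rods, the vial at (270,234), the roll at (261,180) and the bottle at (163,140). I'll zoom in.

```bash
python3 - <<'E'
import cv2
t=cv2.imread("pics/top0.png");s=cv2.imread("pics/side0.png")
cv2.imwrite("pics/t_tray.png",cv2.resize(t[145:265,325:430],None,fx=5,fy=5,interpolation=cv2.INTER_CUBIC))
cv2.imwrite("pics/t_rest.png",cv2.resize(t[190:260,155:245],None,fx=8,fy=8,interpolation=cv2.INTER_CUBIC))
cv2.imwrite("pics/s_tray.png",cv2.resize(s[230:330,245:360],None,fx=6,fy=6,interpolation=cv2.INTER_CUBIC))
cv2.imwrite("pics/s_rest.png",cv2.resize(s[155:215,175:250],None,fx=9,fy=9,interpolation=cv2.INTER_CUBIC))
E
```

```text
(no output)
```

View pics/t_tray.png

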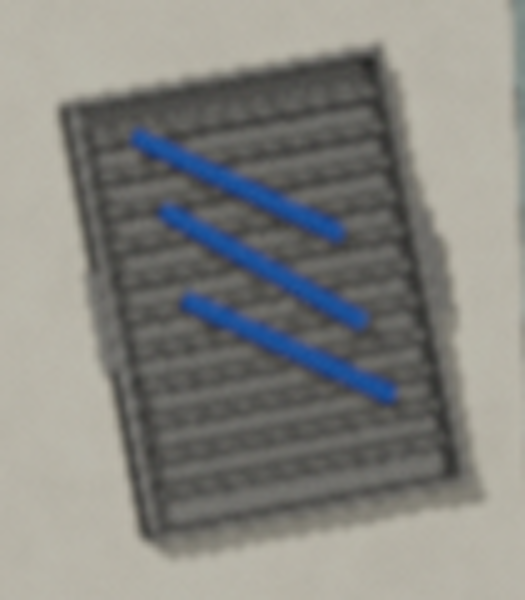

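View pics/t_rest.png

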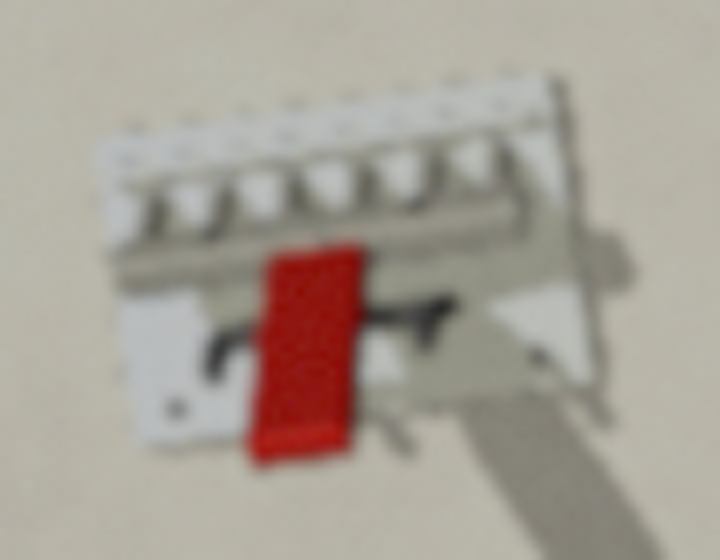

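View pics/s_tray.png

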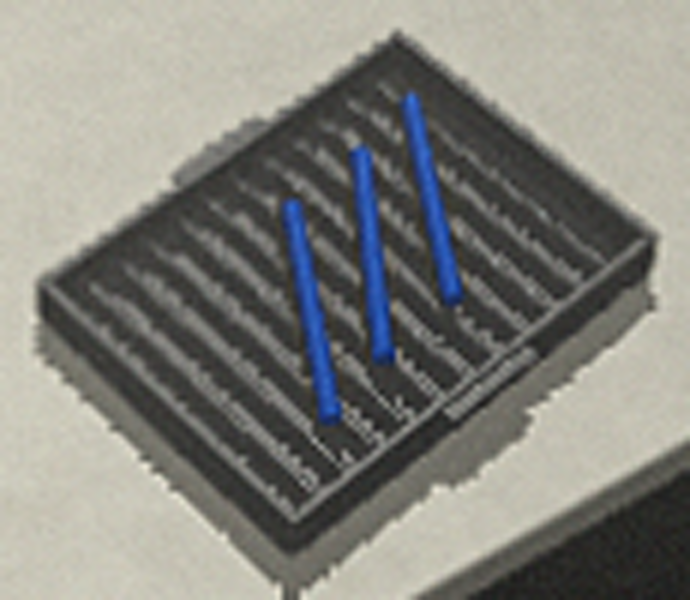

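View pics/s_rest.png

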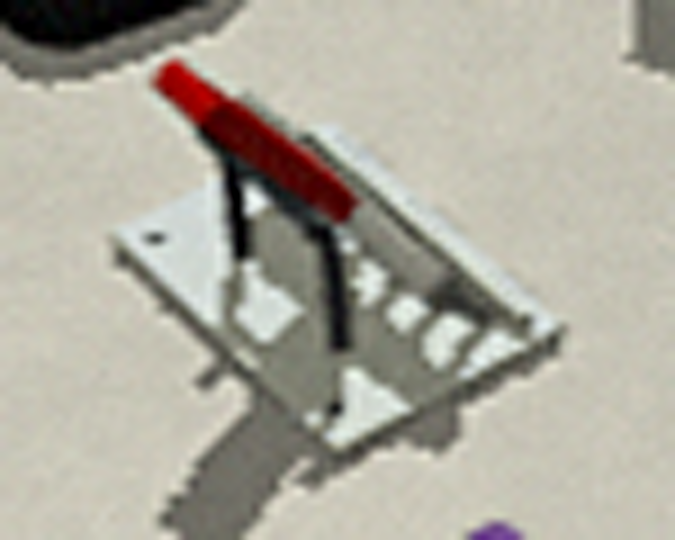

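```bash
cat >> h.py <<'E'
from scipy.optimize import least_squares
from scipy.spatial.transform import Rotation as Rn
C={n:dict(np.load(f"{n}0.npz")) for n in("side","top")}
def proj(P,n):
    c=C[n];p=np.atleast_2d(P)@Rn.from_rotvec(c["rvec"]).as_matrix().T+c["tvec"]
    u=p[:,:2]/p[:,2:];r2=(u**2).sum(1,keepdims=True);u=u*(1+c["k1"]*r2)
    return u*[c["fx"],c["fy"]]+[c["cx"],c["cy"]]
def ray(px,n,z):
    "world point at height z on pixel px"
    c=C[n]
    return np.array([least_squares(lambda q:proj([q[0],q[1],z],n)[0]-p,[500,0],method='lm').x for p in np.atleast_2d(px)])
def pl(x,y,a,P):
    P=np.atleast_2d(P).astype(float);c,s=np.cos(a),np.sin(a)
    return np.c_[x+c*P[:,0]-s*P[:,1],y+s*P[:,0]+c*P[:,1],P[:,2]]
def crop(p,f,o): return (np.array(p)+.5)/f-.5+np.array(o)
E
python3 - <<'E'
from h import *
def fit(L,T,S,x0):
    T=np.array(T);S=np.array(S)
    f=lambda q:np.r_[(proj(pl(*q,L),"top")-T).ravel(),(proj(pl(*q,L),"side")-S).ravel()]
    r=least_squares(f,x0);print(r.x,np.round(r.fun.reshape(-1,2),1).tolist());
    for w in(0,1):
        n=2*len(L);r2=least_squares(lambda q:f(q)[w*n:(w+1)*n],x0);print('  ',w,r2.x,np.abs(r2.fun).max())
    return r.x
tt=lambda p:crop(p,5,(325,145)); st=lambda p:crop(p,6,(245,230))
tr=lambda p:crop(p,8,(155,190)); sr=lambda p:crop(p,9,(175,155))
L=[[107,78,26],[107,-78,26],[-107,-78,26],[-107,78,26]]
print(ray(tt([(62,103),(380,45),(465,480),(145,535)]),"top",26))
print(ray(st([(398,35),(655,238),(295,518),(42,283)]),"side",26))
fit(L,tt([(62,103),(380,45),(465,480),(145,535)]),st([(398,35),(655,238),(295,518),(42,283)]),[480,-200,.1])
L=[[21,70,8],[21,-70,8],[-74,-70,8],[-74,70,8]]
fit(L,tr([(97,142),(552,75),(600,385),(145,445)]),sr([(325,130),(560,330),(335,445),(115,238)]),[400,250,.1])
print(ray(tt([(135,137),(343,234)]),"top",19),ray(tt([(165,212),(366,324)]),"top",19),ray(tt([(187,302),(392,396)]),"top",19))
print(ray(st([(410,97),(455,297)]),"side",19),ray(st([(361,152),(384,357)]),"side",19),ray(st([(292,205),(330,415)]),"side",19))
print('vial',ray([270,234],"top",45),ray([229.5,215],"side",45),'roll',ray([261,180],"top",28),'bottle',ray([162,135],"top",78))
E
```

```text
[[ 598.9542635   -69.88866851]
 [ 624.72350882 -223.0817915 ]
 [ 417.81631324 -256.24099155]
 [ 395.11259496 -103.6418676 ]]
[[ 596.04568529  -76.39369995]
 [ 621.22552304 -226.51367744]
 [ 415.98232108 -259.01441227]
 [ 389.8863172  -110.72238815]]
[ 5.08219521e+02 -1.64880840e+02  1.62378119e-01] [[0.3, -0.9], [0.6, -0.7], [1.3, 1.1], [0.7, 2.2], [0.3, -2.1], [1.1, -1.4], [-0.2, 0.2], [-1.1, -1.5]]
   0 [ 5.09224183e+02 -1.63239692e+02  1.59730216e-01] 1.6912775453412507
   1 [ 5.06318114e+02 -1.67549913e+02  1.65431510e-01] 1.4410459755679312
[4.94321830e+02 2.66071473e+02 1.32984375e-01] [[0.0, -0.1], [0.7, -0.3], [0.4, 0.3], [-0.6, 1.4], [0.8, -1.4], [1.0, -0.6], [0.2, 0.6], [-0.8, -0.8]]
   0 [4.95172736e+02 2.66332772e+02 1.32233115e-01] 0.9990967650335278
   1 [4.92455973e+02 2.64608080e+02 1.35281013e-01] 1.2089106178668487
[[ 583.01333796 -105.75968893]
 [ 535.15716777 -204.23524193]] [[ 546.94935632 -119.04528233]
 [ 492.10530696 -213.8217293 ]] [[ 503.97092792 -128.28336458]
 [ 457.72105373 -225.1803156 ]]
[[ 583.12770306 -104.22635093]
 [ 535.04036528 -202.61994224]] [[ 546.57607836 -118.42040326]
 [ 492.39071103 -211.66582907]] [[ 504.62503174 -126.76042032]
 [ 457.5716991  -223.2680266 ]]
vial [[440.37403663  91.79698557]] [[438.01841252  89.76560012]] roll [[566.31165726 110.58092892]] bottle [[667.16747867 331.94377271]]
```

```bash
cat >> h.py <<'E'
TR=[508.2,-164.9,.1624]; RS=[494.3,266.1,.133]
def rake_pts(P):
    "rake frame (tip origin) -> rest frame"
    t=np.radians(35);P=np.atleast_2d(P)
    ex=np.array([np.cos(t),0,np.sin(t)]);ez=np.array([-np.sin(t),0,np.cos(t)])
    o=np.array([-60,0,95])-105*ez
    return o+P[:,:1]*ex+P[:,1:2]*[0,1,0]+P[:,2:3]*ez
def overlay(n,img,segs,o,size,f,fn):
    im=cv2.resize(img[o[1]:o[1]+size[1],o[0]:o[0]+size[0]],None,fx=f,fy=f,interpolation=cv2.INTER_CUBIC)
    for a,b,col in segs:
        p=proj([a,b],n);p=(p-np.array(o)+.5)*f-.5
        cv2.line(im,*[tuple(int(v) for v in np.round(q*8)) for q in p],col,1,cv2.LINE_AA,3)
    cv2.imwrite(fn,im)
def boxsegs(x0,x1,y0,y1,z0,z1):
    c=np.array([[x,y,z] for x in(x0,x1) for y in(y0,y1) for z in(z0,z1)],float)
    return [(c[i],c[j]) for i in range(8) for j in range(i) if bin(i^j).count('1')==1]
E
python3 - <<'E'
from h import *
for n,(o1,s1,f1,o2,s2,f2) in dict(top=((325,145),(105,120),5,(155,190),(90,70),8),side=((245,230),(115,100),6,(175,155),(75,60),9)).items():
    im=cv2.imread(f"pics/{n}0.png")
    S=[]
    for x in(-107,107): S.append(((x,-78,26),(x,78,26)))
    for y in(-78,78): S.append(((-107,y,26),(107,y,26)))
    S=[(pl(*TR,a)[0],pl(*TR,b)[0],(0,255,255)) for a,b in S]
    S+=[(*pl(*TR,[[x,-73,14],[x,73,14]]),(0,255,0)) for x in np.arange(-85,86,17)]
    overlay(n,im,S,o1,s1,f1,f"pics/{n}_ovt.png")
    S=[(*pl(*RS,[a,b]),(0,255,255)) for a,b in boxsegs(-74,21,-70,70,0,8)]
    S+=[(*pl(*RS,rake_pts([a,b])),(0,255,0)) for a,b in boxsegs(-6,6,-15,15,44,132)+boxsegs(-7,7,-60.5,60.5,28,44)]
    overlay(n,im,S,o2,s2,f2,f"pics/{n}_ovr.png")
# monitor corner triangulation
r=least_squares(lambda q:np.r_[proj(q,"top")[0]-[365,108],proj(q,"side")[0]-[355,190]],[650,-100,150]);print(r.x,r.fun)
E
```

```text
[ 700.0439286  -104.51122534  163.280124  ] [ 0.31485399 -0.65523641 -0.88288887  0.2911875 ]
```

View pics/top_ovt.png

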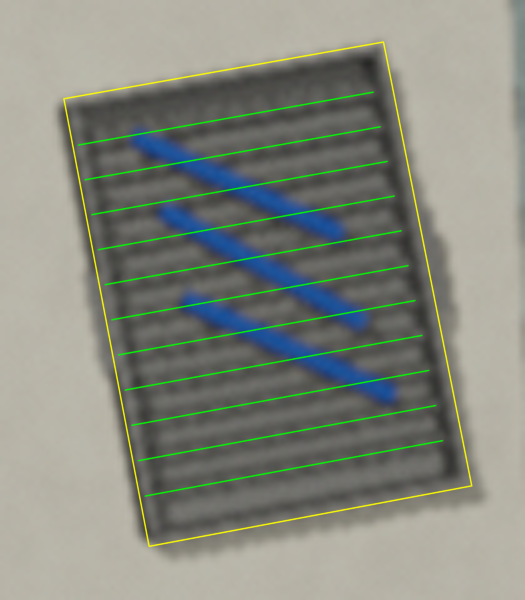

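View pics/top_ovr.png

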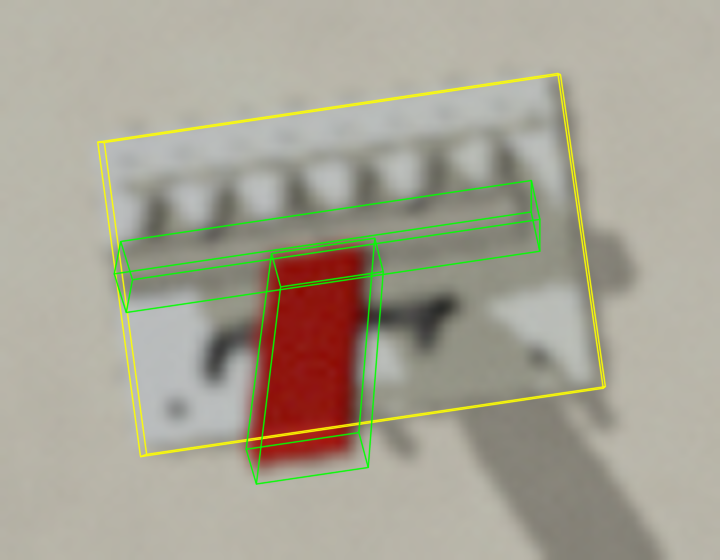

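View pics/side_ovt.png

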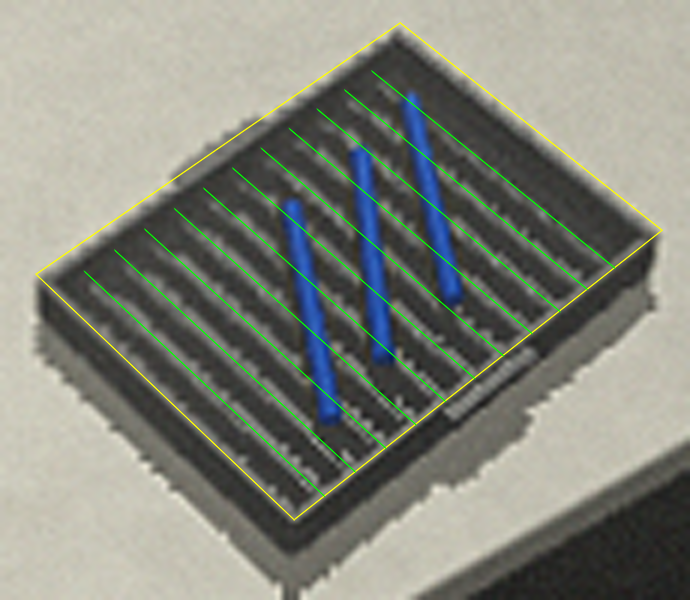

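View pics/side_ovr.png

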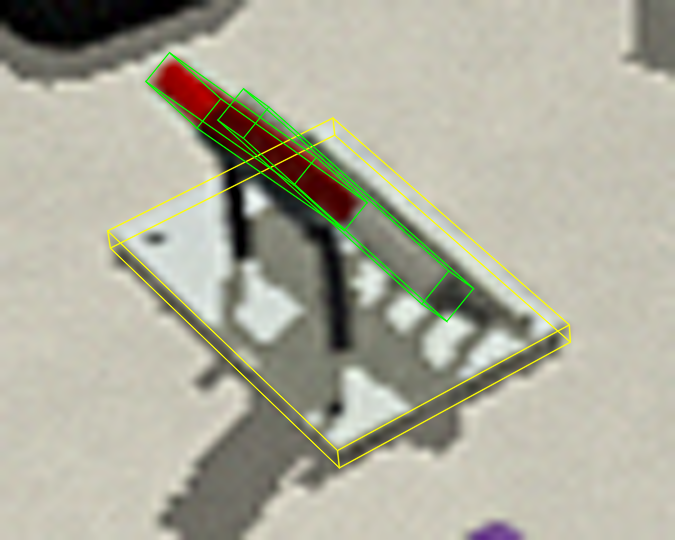

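```bash
cat >> h.py <<'E'
def rakeR(lean,yaw):
    "tool matrix when rake leans `lean` rad toward -x of frame yawed"
    s,c=np.sin(lean),np.cos(lean)
    M=np.array([[0,c,s],[1,0,0],[0,s,-c]],float)
    return Rn.from_euler('z',yaw)*Rn.from_matrix(M)
def plan(pos,R,n,frm=None):
    s=read_state();p0=s["eef_pos"];R0=Rn.from_euler('xyz',s["eef_rot"])
    d=(np.array(pos)-p0);r=(R*R0.inv()).as_rotvec()
    print("tcp",np.round(p0,1),"->",np.round(pos,1),"d",np.round(d,1),"rot deg",np.round(np.degrees(np.linalg.norm(r)),1),"xyz/row",np.round(d/n/1000,4).tolist(),"turn/row",np.round(r/n,4).tolist())
L35=np.radians(35)
def grasp_tcp(back=0):
    return pl(*RS,rake_pts([[0,0,97+back]]))[0]
E
python3 - <<'E'
from h import *
plan(grasp_tcp(90),rakeR(L35,RS[2]),8); print(grasp_tcp(0),grasp_tcp(90))
E
```

```text
tcp [221.6 503.2 215.9] -> [388.2 251.9 162.2] d [ 166.7 -251.3  -53.8] rot deg 67.5 xyz/row [0.0208, -0.0314, -0.0067] turn/row [0.048, -0.0638, -0.1237]
[439.37797551 258.75199327  88.44678365] [388.21199333 251.90650669 162.17046763]
```

>>> arm_command(
  deltas=[
    {"xyz":[0.0208,-0.0314,0.0],"turn":[0.048,-0.0638,-0.1237]},
    {"xyz":[0.0208,-0.0314,0.0],"turn":[0.048,-0.0638,-0.1237]},
    {"xyz":[0.0208,-0.0314,0.0],"turn":[0.048,-0.0638,-0.1237]},
    {"xyz":[0.0208,-0.0314,0.0],"turn":[0.048,-0.0638,-0.1237]},
    {"xyz":[0.0208,-0.0314,-0.0134],"turn":[0.048,-0.0638,-0.1237]},
    {"xyz":[0.0208,-0.0314,-0.0134],"turn":[0.048,-0.0638,-0.1237]},
    {"xyz":[0.0208,-0.0314,-0.0134],"turn":[0.048,-0.0638,-0.1237]},
    {"xyz":[0.0208,-0.0314,-0.0134],"turn":[0.048,-0.0638,-0.1237]},
    {"xyz":[0,0,0]},
    {"xyz":[0,0,0]},
  ],
  gripper=0.35,
  force=15,
)

```text
validation failed for argument at $.de...
```

```bash
python3 - <<'E'
from h import *
plan(grasp_tcp(90),rakeR(L35,RS[2]),1);plan(grasp_tcp(0),rakeR(L35,RS[2]),5); print(read_state())
for n in("side","top"):
    c=camera(n); cv2.imwrite(f"pics/{n}1.png",cv2.resize(c["color"][140:300,120:320,::-1],None,fx=4,fy=3.7,interpolation=cv2.INTER_CUBIC))
E
```

```text
tcp [221.6 503.2 215.9] -> [388.2 251.9 162.2] d [ 166.7 -251.3  -53.8] rot deg 67.5 xyz/row [0.1667, -0.2513, -0.0538] turn/row [0.3837, -0.5106, -0.9898]
tcp [221.6 503.2 215.9] -> [439.4 258.8  88.4] d [ 217.8 -244.4 -127.5] rot deg 67.5 xyz/row [0.0436, -0.0489, -0.0255] turn/row [0.0767, -0.1021, -0.198]
{'clock': 0.1, 'joints': array([ 1.08940258e+00,  3.00437334e-01,  1.52149710e+00,  4.41656271e-06,
        1.32071688e+00, -6.65943766e-02]), 'qd': array([-0.00109223, -0.00224882, -0.0012302 , -0.00175949,  0.00093755,
        0.00015346]), 'effort': array([-7.55140377e-05, -5.32656884e+01, -3.53276610e+01,  7.09116552e-02,
        2.35636916e-02, -1.14385380e-04]), 'eef_pos': array([221.55014221, 503.16339033, 215.94037633]), 'eef_rot': array([-3.14053663e+00, -7.47169428e-05,  2.72679215e+00]), 'wrist_force': array([-0.23696849,  0.92926583, -0.24451019]), 'moment': array([-0.00328053, -0.01106505, -0.00099304]), 'finger_gap': 93.88630422883169}
```

>>> arm_command(
  deltas=[
    {"xyz":[0.0208,-0.0314,0.0],"turn":[0.048,-0.0638,-0.1237]},
    {"xyz":[0.0208,-0.0314,0.0],"turn":[0.048,-0.0638,-0.1237]},
    {"xyz":[0.0208,-0.0314,0.0],"turn":[0.048,-0.0638,-0.1237]},
    {"xyz":[0.0208,-0.0314,0.0],"turn":[0.048,-0.0638,-0.1237]},
    {"xyz":[0.0208,-0.0314,-0.0134],"turn":[0.048,-0.0638,-0.1237]},
    {"xyz":[0.0208,-0.0314,-0.0134],"turn":[0.048,-0.0638,-0.1237]},
    {"xyz":[0.0208,-0.0314,-0.0134],"turn":[0.048,-0.0638,-0.1237]},
    {"xyz":[0.0208,-0.0314,-0.0134],"turn":[0.048,-0.0638,-0.1237]},
    {"xyz":[0,0,0],"turn":[0,0,0]},
    {"xyz":[0,0,0],"turn":[0,0,0]},
  ],
  gripper=0.35,
  force=15,
)

```text
clock: 1.45
eef_pos: [388.2, 252.7, 163.4]
eef_rot: [2.53, 0.0, 1.706]
wrist_force: [0.6, 0.0, 0.5]
finger_gap: 61.1
```

```bash
python3 - <<'E'
from h import *
plan(grasp_tcp(90),rakeR(L35,RS[2]),1);plan(grasp_tcp(0),rakeR(L35,RS[2]),5); print(read_state())
for n in("side","top"):
    c=camera(n); cv2.imwrite(f"pics/{n}1.png",cv2.resize(c["color"][140:300,120:320,::-1],None,fx=4,fy=3.7,interpolation=cv2.INTER_CUBIC))
E
```

```text
tcp [388.2 252.7 163.4] -> [388.2 251.9 162.2] d [ 0.1 -0.8 -1.3] rot deg 0.1 xyz/row [0.0001, -0.0008, -0.0013] turn/row [-0.0, 0.0009, -0.0018]
tcp [388.2 252.7 163.4] -> [439.4 258.8  88.4] d [ 51.2   6.  -75. ] rot deg 0.1 xyz/row [0.0102, 0.0012, -0.015] turn/row [-0.0, 0.0002, -0.0004]
{'clock': 1.45, 'joints': array([ 0.65947066, -0.06550626,  2.18560522, -0.58048821,  0.55230236,
        0.95164355]), 'qd': array([ 0.01182953,  0.0002426 , -0.00920473, -0.00397681, -0.003674  ,
        0.00575443]), 'effort': array([ -0.6993252 , -27.09652483, -30.43731093,  -0.69826517,
        -0.95894773,   0.18777918]), 'eef_pos': array([388.15257542, 252.70206977, 163.42381593]), 'eef_rot': array([2.52982987e+00, 8.52592939e-05, 1.70562618e+00]), 'wrist_force': array([0.56519391, 0.00744999, 0.46509924]), 'moment': array([-0.08610078,  0.29060225,  0.01753931]), 'finger_gap': 61.12237801420242}
```

View pics/side1.png

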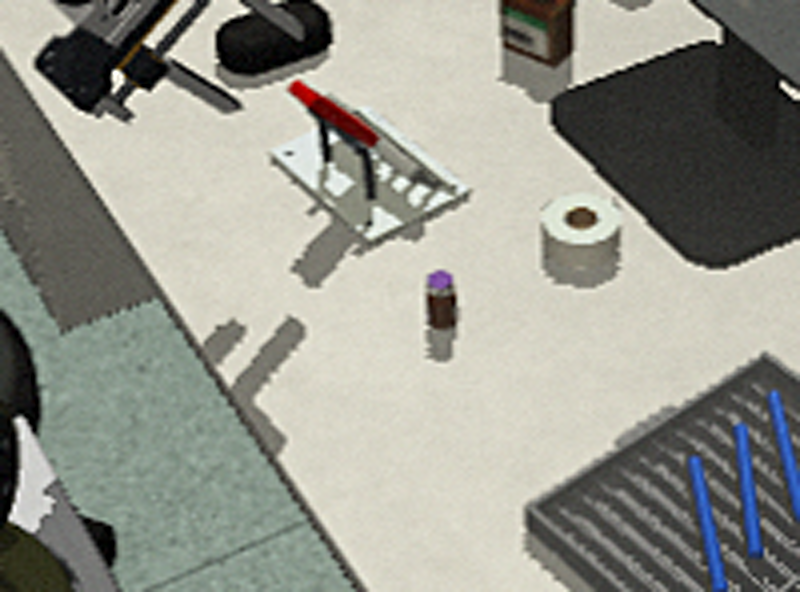

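View pics/top1.png

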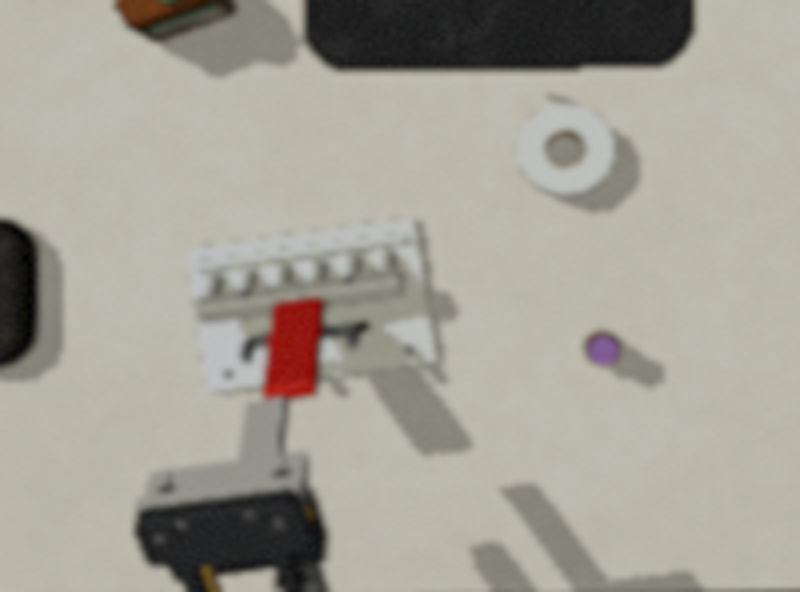

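>>> arm_command(
  deltas=[
    {"xyz":[0.0102,0.001,-0.015],"turn":[0,0,0]},
    {"xyz":[0.0102,0.001,-0.015],"turn":[0,0,0]},
    {"xyz":[0.0102,0.001,-0.015],"turn":[0,0,0]},
    {"xyz":[0.0102,0.001,-0.015],"turn":[0,0,0]},
    {"xyz":[0.0102,0.001,-0.015],"turn":[0,0,0]},
    {"xyz":[0,0,0],"turn":[0,0,0]},
  ],
)

```text
clock: 2.3
eef_pos: [439.0, 257.5, 87.3]
eef_rot: [2.531, 0.001, 1.705]
wrist_force: [0.0, 0.3, -1.1]
finger_gap: 61.1
```

```bash
python3 - <<'E'
from h import *
plan(grasp_tcp(0),rakeR(L35,RS[2]),1); s=read_state();print(s["wrist_force"],s["finger_gap"])
for n in("side","top"):
    c=camera(n); o=(150,140) if n=="side" else (130,170)
    cv2.imwrite(f"pics/{n}2.png",cv2.resize(c["color"][o[1]:o[1]+90,o[0]:o[0]+120,::-1],None,fx=6,fy=6,interpolation=cv2.INTER_CUBIC))
E
```

```text
tcp [439.  257.5  87.3] -> [439.4 258.8  88.4] d [0.4 1.3 1.1] rot deg 0.1 xyz/row [0.0004, 0.0013, 0.0011] turn/row [0.0008, -0.0001, -0.0011]
[ 0.01903621  0.29772428 -1.05590649] 61.0624470271647
```

View pics/side2.png

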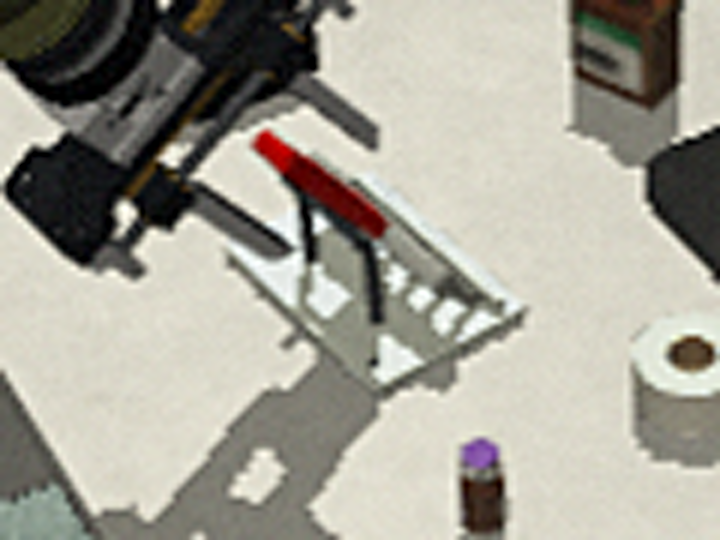

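View pics/top2.png

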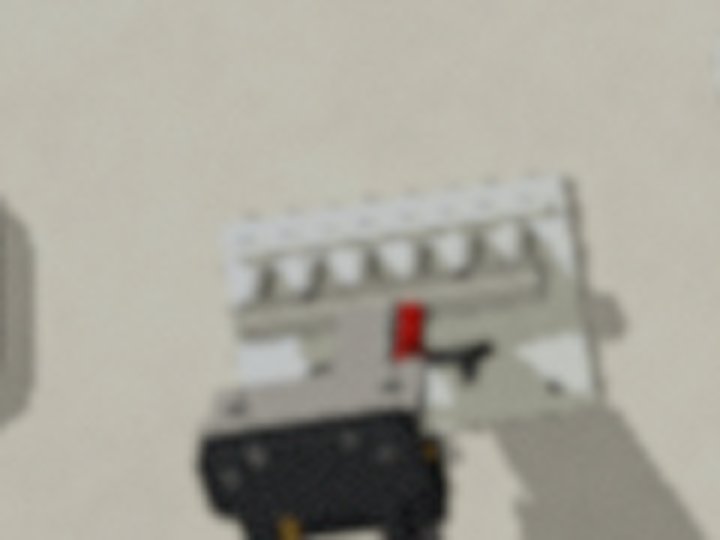

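>>> arm_command(
  deltas=[
    {"xyz":[0,-0.002,0.001],"turn":[0,0,0]},
    {"xyz":[0,0,0],"turn":[0,0,0]},
    {"xyz":[0,0,0],"turn":[0,0,0]},
    {"xyz":[0,0,0],"turn":[0,0,0]},
    {"xyz":[0,0,0],"turn":[0,0,0]},
    {"xyz":[0,0,0],"turn":[0,0,0]},
    {"xyz":[0,0,0],"turn":[0,0,0]},
    {"xyz":[0,0,0],"turn":[0,0,0]},
  ],
  gripper=1,
  force=8,
)

```text
clock: 3.4
eef_pos: [439.7, 255.4, 89.4]
eef_rot: [2.528, -0.001, 1.704]
wrist_force: [4.7, 0.2, 0.2]
finger_gap: 11.8
```

```bash
python3 - <<'E'
from h import *
s=read_state();print(s["eef_pos"],s["eef_rot"],s["wrist_force"],s["moment"],s["finger_gap"])
for n in("side","top"):
    c=camera(n); o=(150,140) if n=="side" else (130,170)
    cv2.imwrite(f"pics/{n}3.png",cv2.resize(c["color"][o[1]:o[1]+90,o[0]:o[0]+120,::-1],None,fx=6,fy=6,interpolation=cv2.INTER_CUBIC))
E
```

```text
[439.73835009 255.42860222  89.44852299] [ 2.52822281e+00 -7.89007676e-04  1.70417669e+00] [4.74862613 0.15850494 0.18283102] [-0.0518883  -0.7968889  -0.06339419] 11.816988837333865
```

View pics/side3.png

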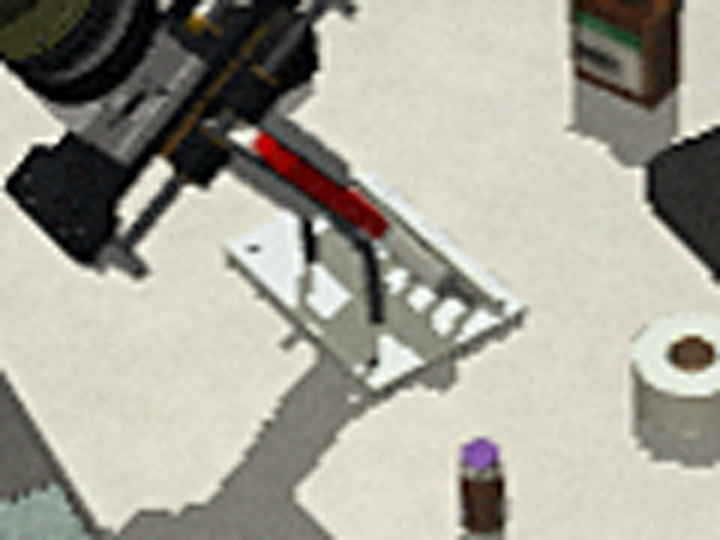

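View pics/top3.png

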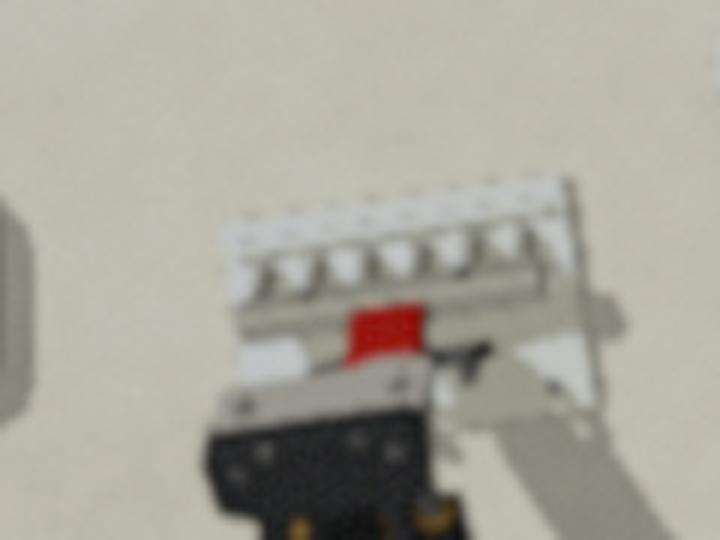

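>>> arm_command(
  deltas=[
    {"xyz":[0,0,0],"turn":[0,0,0]},
    {"xyz":[0,0,0],"turn":[0,0,0]},
    {"xyz":[0,0,0.02],"turn":[0,0,0]},
    {"xyz":[0,0,0.035],"turn":[0,0,0]},
    {"xyz":[0,0,0.035],"turn":[0,0,0]},
    {"xyz":[0,0,0.035],"turn":[0,0,0]},
    {"xyz":[0,0,0.015],"turn":[0,0,0]},
    {"xyz":[0,0,0],"turn":[0,0,0]},
    {"xyz":[0,0,0],"turn":[0,0,0]},
  ],
  gripper=1,
  force=60,
)

```text
clock: 4.62
eef_pos: [438.6, 254.8, 227.1]
eef_rot: [2.532, 0.001, 1.704]
wrist_force: [-0.0, -0.3, -2.4]
finger_gap: 11.9
```

```bash
python3 - <<'E'
from h import *
s=read_state();print(s["clock"],s["eef_pos"],s["eef_rot"],s["wrist_force"],s["moment"],s["finger_gap"])
c,sn=np.cos(TR[2]),np.sin(TR[2])
for a,b in [((583,-105),(535,-203.5)),((546.8,-118.7),(492.2,-212.7)),((504.3,-127.5),(457.6,-224.2))]:
    for q in(a,b):
        d=np.array(q)-TR[:2];print(np.round([c*d[0]+sn*d[1],-sn*d[0]+c*d[1]],1),end=' ')
    print()
for x in(85,-85): 
    print(x,pl(*TR,[[x,0,220]])[0],end='');plan(pl(*TR,[[x,0,220]])[0],rakeR(0,TR[2]),9)
c=camera("side");cv2.imwrite("pics/side4.png",cv2.resize(c["color"][80:230,100:300,::-1],None,fx=4,fy=4,interpolation=cv2.INTER_CUBIC))
E
```

```text
4.625 [438.58500162 254.83509334 227.06663115] [2.53199833e+00 9.22058181e-04 1.70385904e+00] [-0.0032949  -0.29968337 -2.43630795] [-0.12297947  0.63720386 -0.01180824] 11.931355992913298
[83.5 47. ] [ 20.2 -42.4] 
[45.6 39.4] [-23.5 -44.6] 
[ 2.2 37.5] [-59.5 -50.3] 
85 [ 592.08157653 -151.15659727  220.        ]tcp [438.6 254.8 227.1] -> [ 592.1 -151.2  220. ] d [ 153.5 -406.    -7.1] rot deg 35.0 xyz/row [0.0171, -0.0451, -0.0008] turn/row [-0.0099, 0.067, 0.0031]
-85 [ 424.31842347 -178.64340273  220.        ]tcp [438.6 254.8 227.1] -> [ 424.3 -178.6  220. ] d [ -14.3 -433.5   -7.1] rot deg 35.0 xyz/row [-0.0016, -0.0482, -0.0008] turn/row [-0.0099, 0.067, 0.0031]
```

View pics/side4.png

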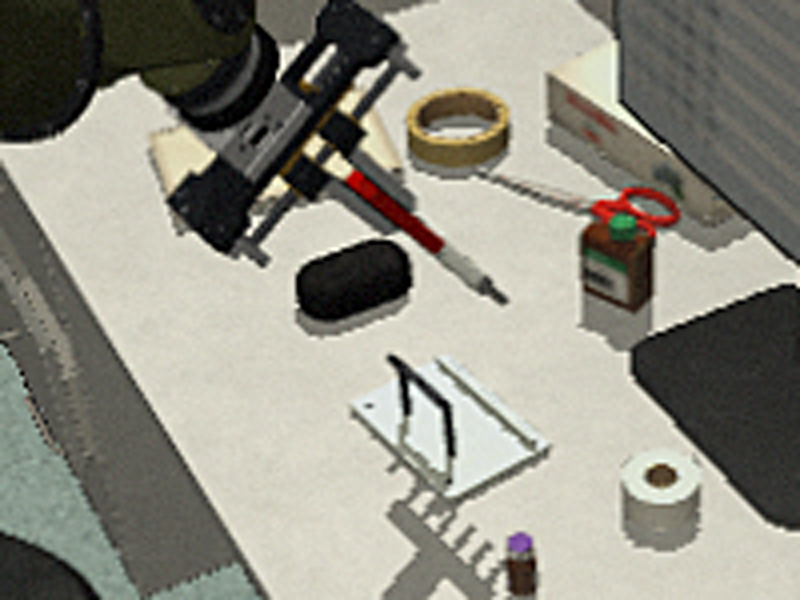

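>>> arm_command(
  deltas=[
    {"xyz":[-0.0016,-0.025,0],"turn":[-0.0099,0.067,0.0031]},
    {"xyz":[-0.0016,-0.0482,0],"turn":[-0.0099,0.067,0.0031]},
    {"xyz":[-0.0016,-0.0482,0],"turn":[-0.0099,0.067,0.0031]},
    {"xyz":[-0.0016,-0.0482,0],"turn":[-0.0099,0.067,0.0031]},
    {"xyz":[-0.0016,-0.0482,0],"turn":[-0.0099,0.067,0.0031]},
    {"xyz":[-0.0016,-0.0482,0],"turn":[-0.0099,0.067,0.0031]},
    {"xyz":[-0.0016,-0.0482,0],"turn":[-0.0099,0.067,0.0031]},
    {"xyz":[-0.0016,-0.0482,0],"turn":[-0.0099,0.067,0.0031]},
    {"xyz":[-0.0016,-0.0482,-0.02],"turn":[-0.0099,0.067,0.0031]},
    {"xyz":[0,-0.0232,-0.04],"turn":[0,0,0]},
    {"xyz":[0,0,0],"turn":[0,0,0]},
    {"xyz":[0,0,0],"turn":[0,0,0]},
  ],
)

```text
clock: 6.18
eef_pos: [424.9, -178.2, 169.4]
eef_rot: [3.139, -0.001, 1.733]
wrist_force: [-0.2, -0.4, -3.2]
finger_gap: 11.4
```

```bash
python3 - <<'E'
from h import *
s=read_state();print(s["clock"],s["eef_pos"],s["eef_rot"],s["joints"],s["wrist_force"],s["finger_gap"])
plan(pl(*TR,[[-85,0,114.5]])[0],rakeR(0,TR[2]),1)
for n,o in(("side",(230,170)),("top",(320,130))):
    c=camera(n);cv2.imwrite(f"pics/{n}5.png",cv2.resize(c["color"][o[1]:o[1]+150,o[0]:o[0]+180,::-1],None,fx=4,fy=4,interpolation=cv2.INTER_CUBIC))
E
```

```text
6.175 [ 424.87478076 -178.22747854  169.427104  ] [ 3.13904589e+00 -5.35407802e-04  1.73252673e+00] [-0.47781082  0.14771869  1.82252979  0.00211771  1.16962107 -0.64036583] [-0.16505366 -0.44676396 -3.16134309] 11.406632695675357
tcp [ 424.9 -178.2  169.4] -> [ 424.3 -178.6  114.5] d [ -0.6  -0.4 -54.9] rot deg 0.2 xyz/row [-0.0006, -0.0004, -0.0549] turn/row [-0.0009, 0.0024, 0.0007]
```

View pics/side5.png

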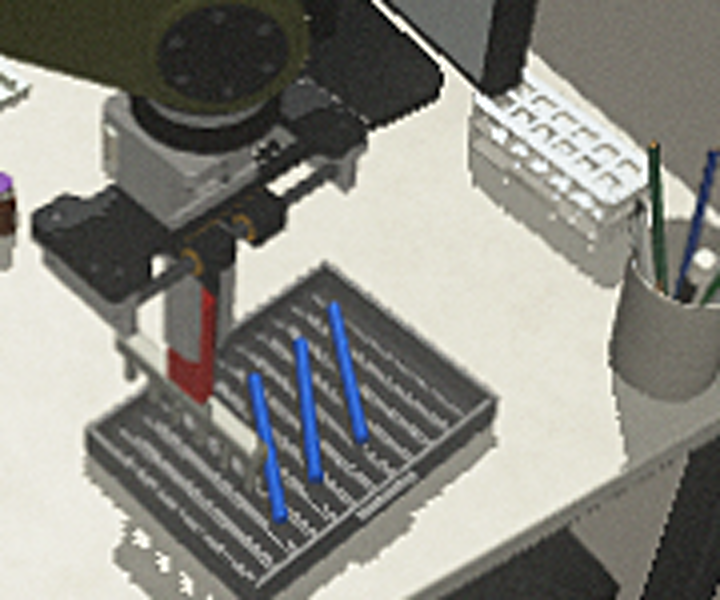

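View pics/top5.png

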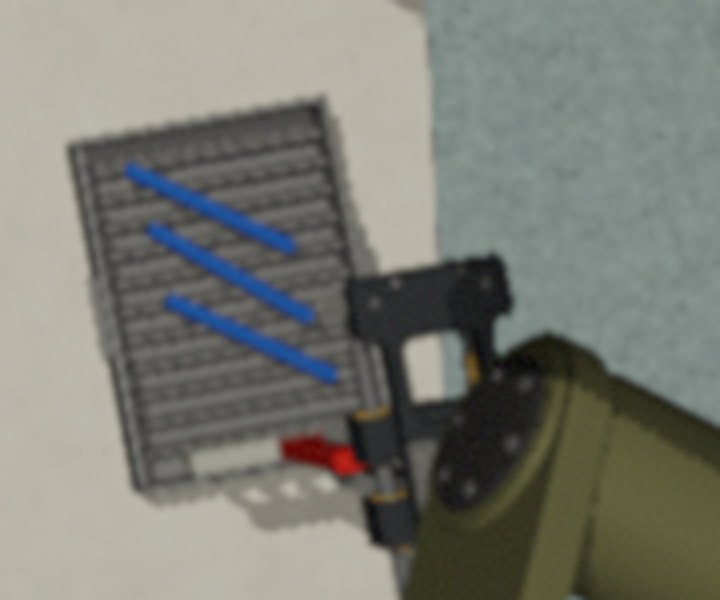

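>>> arm_command(
  deltas=[
    {"xyz":[0,0,-0.025],"turn":[0,0,0]},
    {"xyz":[0,0,-0.02],"turn":[0,0,0]},
    {"xyz":[0,0,-0.009],"turn":[0,0,0]},
    {"xyz":[0,0,0],"turn":[0,0,0]},
    {"xyz":[0,0,0],"turn":[0,0,0]},
  ],
)

```text
clock: 6.9
eef_pos: [425.1, -178.7, 115.8]
eef_rot: [3.138, 0.0, 1.733]
wrist_force: [0.1, 0.4, -3.1]
finger_gap: 11.5
```

```bash
python3 - <<'E'
from h import *
s=read_state();print(s["clock"],s["eef_pos"],s["eef_rot"],s["wrist_force"],s["moment"],s["finger_gap"])
for n,o in(("side",(230,200)),):
    c=camera(n);cv2.imwrite(f"pics/{n}6.png",cv2.resize(c["color"][o[1]:o[1]+120,o[0]:o[0]+130,::-1],None,fx=5,fy=5,interpolation=cv2.INTER_CUBIC))
E
```

```text
6.9 [ 425.11651993 -178.72727405  115.80895215] [3.13796718e+00 1.57040043e-04 1.73271901e+00] [ 0.06044695  0.41380365 -3.09045397] [-0.05061689  0.09329809 -0.01604179] 11.502297927517484
```

View pics/side6.png

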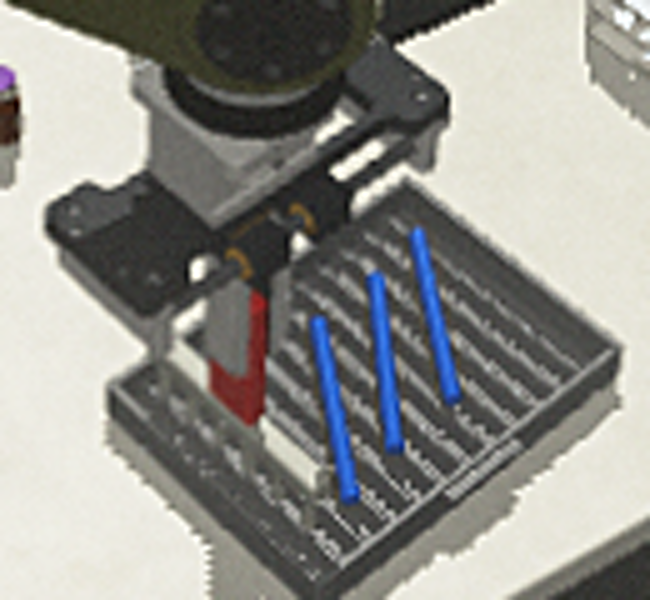

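>>> arm_command(
  deltas=[
    {"xyz":[0.0059,0.001,-0.0012],"turn":[0,0,0]},
    {"xyz":[0.0079,0.0013,0],"turn":[0,0,0]},
    {"xyz":[0.0079,0.0013,0],"turn":[0,0,0]},
    {"xyz":[0.0079,0.0013,0],"turn":[0,0,0]},
    {"xyz":[0.0079,0.0013,0],"turn":[0,0,0]},
    {"xyz":[0.0079,0.0013,0],"turn":[0,0,0]},
    {"xyz":[0.0079,0.0013,0],"turn":[0,0,0]},
  ],
)

```text
clock: 7.82
eef_pos: [478.5, -169.8, 113.6]
eef_rot: [3.139, -0.001, 1.732]
wrist_force: [-1.0, -1.7, -0.9]
finger_gap: 11.7
```

```bash
cat > look.py <<'E'
from h import *
import sys
k=sys.argv[1]
s=read_state();print(round(s["clock"],2),s["eef_pos"],s["eef_rot"],s["wrist_force"],s["finger_gap"])
d=s["eef_pos"][:2]-TR[:2];c,sn=np.cos(TR[2]),np.sin(TR[2]);print("tray xy",c*d[0]+sn*d[1],-sn*d[0]+c*d[1])
ims=[]
for n,o in(("side",(235,220)),("top",(325,140))):
    c=camera(n);ims.append(cv2.resize(c["color"][o[1]:o[1]+120,o[0]:o[0]+125,::-1],None,fx=3.2*1.0,fy=4,interpolation=cv2.INTER_CUBIC)); cv2.imwrite(f"pics/raw_{n}_{k}.png",c["color"][:,:,::-1])
cv2.imwrite(f"pics/L{k}.png",np.hstack(ims))
E
python3 look.py 7
```

```text
7.83 [ 478.48794597 -169.76098569  113.62907256] [ 3.13917461e+00 -7.53439464e-04  1.73245871e+00] [-0.96936033 -1.72909027 -0.87481615] 11.683714759895134
tray xy -30.107063742170176 0.007030365818262219
```

View pics/L7.png

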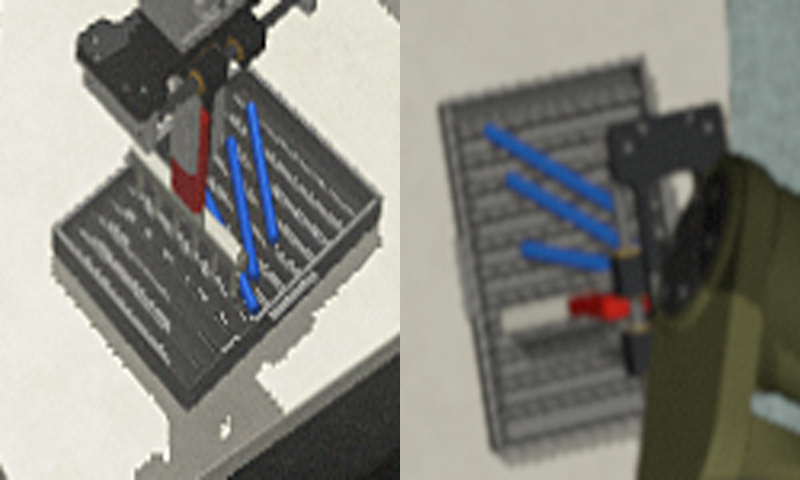

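>>> arm_command(
  deltas=[
    {"xyz":[0.0079,0.0013,0],"turn":[0,0,0]},
    {"xyz":[0.0079,0.0013,0],"turn":[0,0,0]},
    {"xyz":[0.0079,0.0013,0],"turn":[0,0,0]},
  ],
)

```text
clock: 8.3
eef_pos: [502.2, -165.9, 113.7]
eef_rot: [3.139, -0.001, 1.733]
wrist_force: [0.3, 0.0, -2.4]
finger_gap: 11.4
```

```bash
python3 look.py 8
```

```text
8.3 [ 502.2268603  -165.86426053  113.66153443] [ 3.13913811e+00 -6.84780781e-04  1.73253033e+00] [ 0.32550676  0.01124121 -2.40370669] 11.437879631235308
tray xy -6.050454063766037 0.014206714645887852
```

View pics/L8.png

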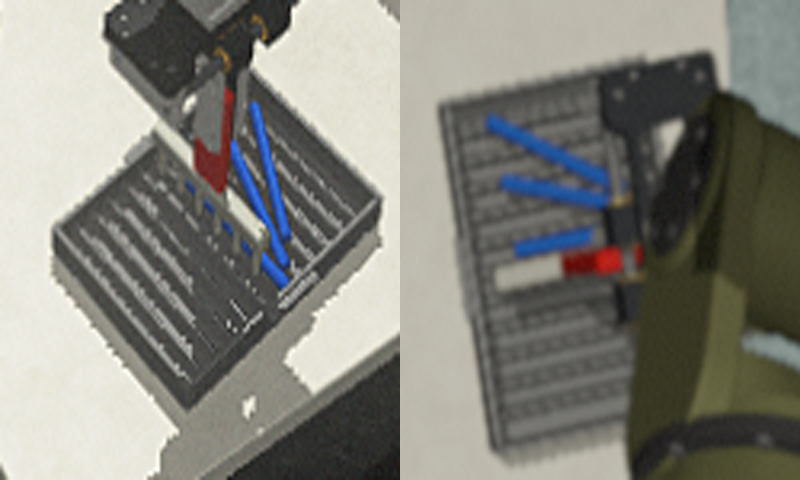

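>>> arm_command(
  deltas=[
    {"xyz":[0.0079,0.0013,0],"turn":[0,0,0]},
    {"xyz":[0.0079,0.0013,0],"turn":[0,0,0]},
    {"xyz":[0.0079,0.0013,0],"turn":[0,0,0]},
  ],
)

```text
clock: 8.78
eef_pos: [525.9, -162.0, 113.7]
eef_rot: [3.139, -0.001, 1.732]
wrist_force: [-1.3, 0.0, -2.0]
finger_gap: 11.6
```

```bash
python3 look.py 9
```

```text
8.78 [ 525.9278054  -161.97099356  113.66136867] [ 3.13911296e+00 -7.18141195e-04  1.73249480e+00] [-1.29799683  0.04462555 -2.00536531] 11.595174454592646
tray xy 17.968126827091844 0.024109517941923286
```

View pics/L9.png

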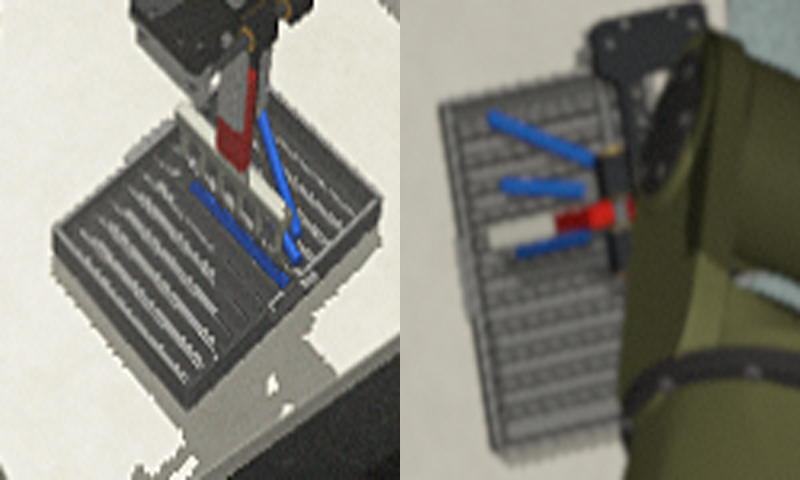

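Rod 3 lies in its groove at (240,235) in the left half, and the rake has passed over it. I'll carry on with the sweep.

>>> arm_command(
  deltas=[
    {"xyz":[0.0079,0.0013,0],"turn":[0,0,0]},
    {"xyz":[0.0079,0.0013,0],"turn":[0,0,0]},
    {"xyz":[0.0079,0.0013,0],"turn":[0,0,0]},
  ],
)

```text
clock: 9.25
eef_pos: [549.6, -158.0, 113.7]
eef_rot: [3.139, -0.001, 1.733]
wrist_force: [-0.3, 0.3, -2.9]
finger_gap: 12.0
```

```bash
python3 look.py 10
```

```text
9.25 [ 549.63977627 -158.04385515  113.6565526 ] [ 3.13912349e+00 -6.97651548e-04  1.73254540e+00] [-0.26699754  0.27169877 -2.91534628] 11.975343922288054
tray xy 42.003064993733894 0.06565534698314579
```

View pics/L10.png

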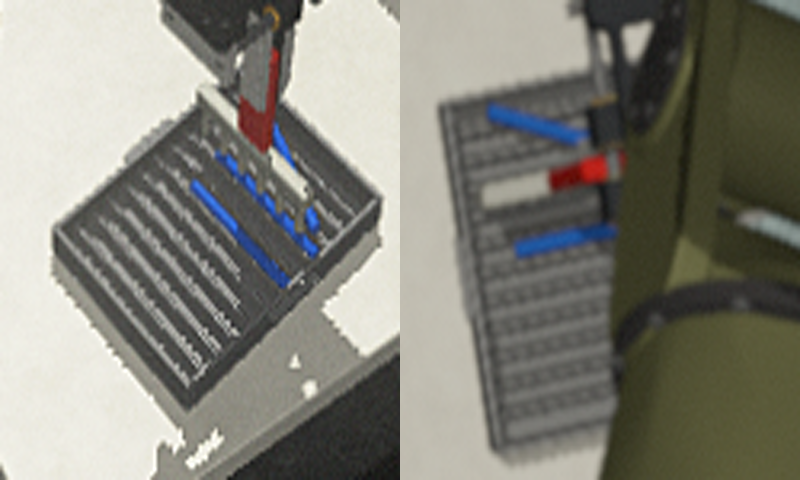

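>>> arm_command(
  deltas=[
    {"xyz":[0.0079,0.0013,0],"turn":[0,0,0]},
    {"xyz":[0.0079,0.0013,0],"turn":[0,0,0]},
    {"xyz":[0.0079,0.0013,0],"turn":[0,0,0]},
  ],
)

```text
clock: 9.72
eef_pos: [573.3, -154.1, 113.6]
eef_rot: [3.139, -0.001, 1.733]
wrist_force: [-0.6, -0.6, -2.9]
finger_gap: 11.4
```

```bash
python3 look.py 11
```

```text
9.72 [ 573.32188895 -154.14854717  113.63689886] [ 3.13915486e+00 -7.30937948e-04  1.73251446e+00] [-0.59020318 -0.61981224 -2.92354727] 11.423982268765183
tray xy 66.00339127065185 0.08061725904126682
```

View pics/L11.png

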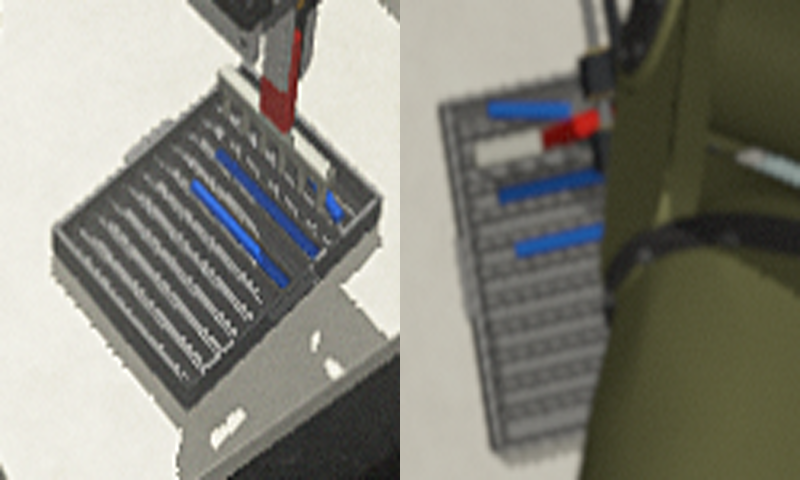

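>>> arm_command(
  deltas=[
    {"xyz":[0.0049,0.0008,0],"turn":[0,0,0]},
    {"xyz":[0.0049,0.0008,0],"turn":[0,0,0]},
    {"xyz":[0,0,0],"turn":[0,0,0]},
  ],
)

```text
clock: 10.2
eef_pos: [582.8, -152.6, 113.6]
eef_rot: [3.139, -0.001, 1.733]
wrist_force: [0.5, -0.4, -2.7]
finger_gap: 11.6
```

```bash
python3 look.py 12
```

```text
10.2 [ 582.79016934 -152.58103157  113.59889307] [ 3.13914891e+00 -7.08638099e-04  1.73266166e+00] [ 0.48592907 -0.41880268 -2.72897836] 11.557115740870078
tray xy 75.60053578990485 0.09660889250063498
```

View pics/L12.png

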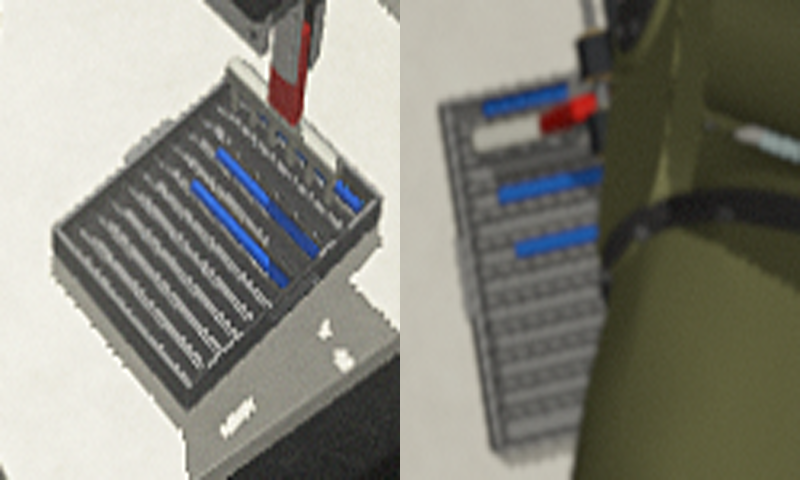

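>>> arm_command(
  deltas=[
    {"xyz":[0.003,0.0005,0],"turn":[0,0,0]},
    {"xyz":[0.003,0.0005,0],"turn":[0,0,0]},
    {"xyz":[0,0,0],"turn":[0,0,0]},
  ],
)

```text
clock: 10.68
eef_pos: [588.7, -151.6, 113.6]
eef_rot: [3.139, -0.001, 1.733]
wrist_force: [-0.1, 0.2, -1.5]
finger_gap: 11.6
```

```bash
python3 look.py 13
```

```text
10.68 [ 588.74290877 -151.5934504   113.62547619] [ 3.13909362e+00 -7.46390189e-04  1.73258251e+00] [-0.06137733  0.18225024 -1.51703255] 11.610715001697725
tray xy 81.63462865898714 0.10871442166447132
```

View pics/L13.png

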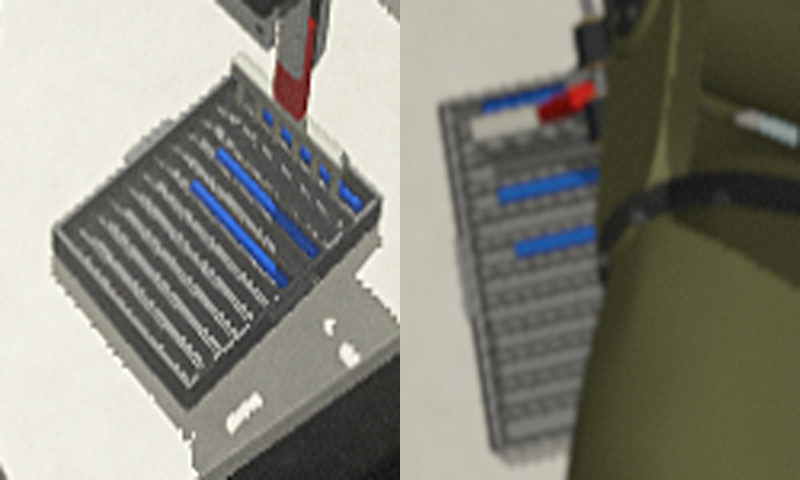

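>>> arm_command(
  deltas=[
    {"xyz":[-0.003,0,0.015],"turn":[0,0,0]},
    {"xyz":[-0.01,0,0.03],"turn":[0,0,0]},
    {"xyz":[-0.04,0,0.03],"turn":[0,0,0]},
    {"xyz":[-0.04,0,0.03],"turn":[0,0,0]},
    {"xyz":[-0.045,0,0.01],"turn":[0,0,0]},
    {"xyz":[-0.045,0,0],"turn":[0,0,0]},
    {"xyz":[-0.03,0,0],"turn":[0,0,0]},
    {"xyz":[0,0,0],"turn":[0,0,0]},
  ],
)

```text
clock: 11.78
eef_pos: [374.5, -151.7, 230.0]
eef_rot: [3.137, 0.001, 1.731]
wrist_force: [0.7, 0.3, -2.7]
finger_gap: 11.8
```

```bash
python3 look.py 14
```

```text
11.78 [ 374.45020302 -151.73940562  230.04439484] [3.13726106e+00 7.92367368e-04 1.73143584e+00] [ 0.69964222  0.25319576 -2.68643008] 11.796147166319637
tray xy -129.86202920818084 34.61304388440966
```

View pics/L14.png

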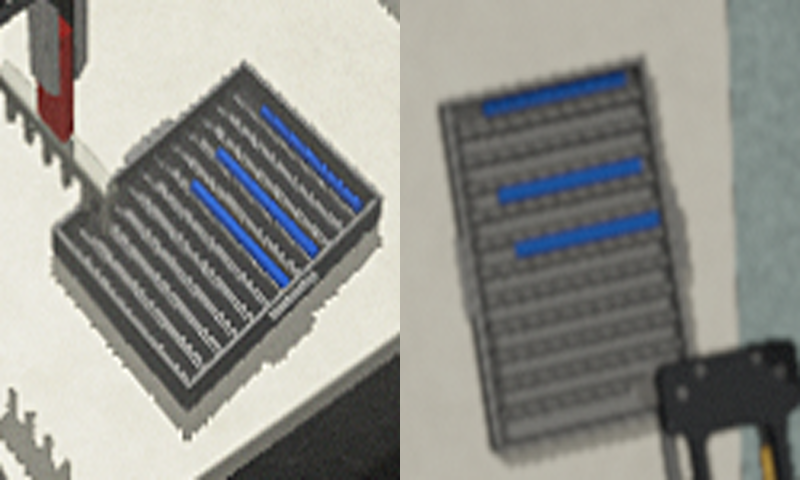

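```bash
cat > rods.py <<'E'
from h import *
import sys
k=sys.argv[1];res={}
for n in("side","top"):
    im=cv2.imread(f"pics/raw_{n}_{k}.png").astype(int)
    m=((im[:,:,0]>im[:,:,2]+50)&(im[:,:,0]>im[:,:,1]+25)).astype(np.uint8)
    N,l,st,ce=cv2.connectedComponentsWithStats(m)
    L=[]
    for i in range(1,N):
        if st[i,4]<50 or ce[i][0]<240 or ce[i][1]<140: continue
        ys,xs=np.where(l==i);w=im[ys,xs,0]-im[ys,xs,2];P=np.c_[xs,ys].astype(float)
        c=P.mean(0);d=np.linalg.svd(P-c,full_matrices=False)[2][0];t=(P-c)@d
        L.append((c,d,t.min(),t.max(),len(xs)))
    L.sort(key=lambda q:q[0][1]);res[n]=L;print(n,[(np.round(q[0],1).tolist(),q[4]) for q in L])
c,sn=np.cos(TR[2]),np.sin(TR[2])
for a,b in zip(res["top"],res["side"]):
    r=least_squares(lambda q:np.r_[proj(q,"top")[0]-a[0],proj(q,"side")[0]-b[0]],[500,-160,10])
    angs=[]
    for n,q in(("top",a),("side",b)):
        e=ray([q[0]+q[1]*25,q[0]-q[1]*25],n,9);v=e[0]-e[1];g=np.arctan2(v[1],v[0])-TR[2]-np.pi/2;angs.append((g+np.pi/2)%np.pi-np.pi/2)
    d=r.x[:2]-TR[:2]
    print("tray xyz",np.round([c*d[0]+sn*d[1],-sn*d[0]+c*d[1],r.x[2]],1),"res",np.round(r.fun,1),"ang",np.round(angs,3))
E
python3 rods.py 14; python3 - <<'E'
import cv2
s=cv2.imread("pics/raw_side_14.png");cv2.imwrite("pics/z14.png",cv2.resize(s[225:330,250:360],None,fx=7,fy=5.5,interpolation=cv2.INTER_CUBIC))
E
```

```text
side [([331.7, 259.1], 110), ([318.2, 270.4], 137), ([309.8, 278.3], 129)]
top [([372.8, 162.9], 155), ([377.5, 184.7], 178), ([383.0, 198.1], 182)]
tray xyz [ 96.2 -11.2   7.9] res [-0.1  0.2  0.3 -0.1] ang [ 0.001 -0.002]
tray xyz [ 43.  -12.9   6.9] res [ 0.  -0.  -0.1  0. ] ang [ 0.002 -0.002]
tray xyz [  8.2 -18.4   9.7] res [-0.1  0.3  0.3 -0.1] ang [-0.001 -0.004]
```

View pics/z14.png

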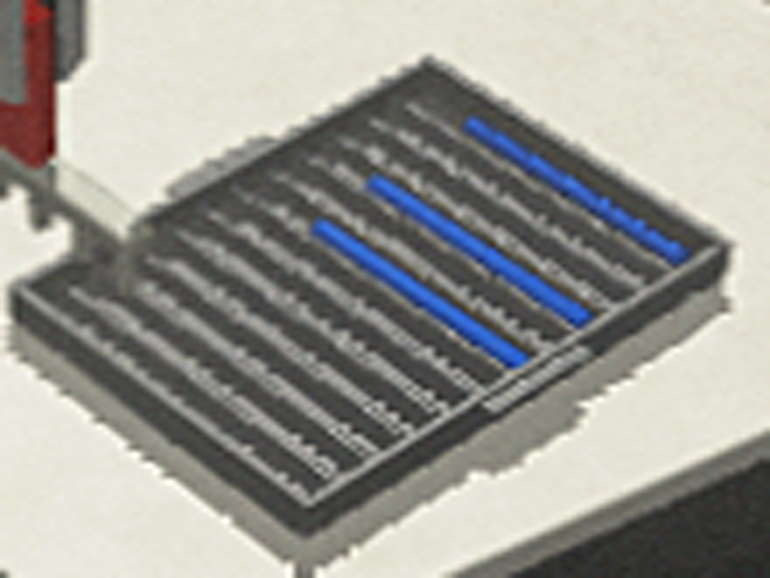

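All three rods measure on groove centres (tray x ≈ 94, 42 and 8 mm), about 7–10 mm high and within 0.005 rad of the grooves. Now I'll return the rake.

```bash
python3 - <<'E'
from h import *
plan([439.2,255.1,227],Rn.from_euler('xyz',[2.53,0,1.704]),10)
E
```

```text
tcp [ 375.9 -151.8  229.6] -> [439.2 255.1 227. ] d [ 63.3 406.9  -2.6] rot deg 34.8 xyz/row [0.0063, 0.0407, -0.0003] turn/row [0.0089, -0.0601, -0.0027]
```

>>> arm_command(
  deltas=[
    {"xyz":[0.0063,0.0307,0],"turn":[0.0089,-0.0601,-0.0027]},
    {"xyz":[0.0063,0.0407,0],"turn":[0.0089,-0.0601,-0.0027]},
    {"xyz":[0.0063,0.0407,0],"turn":[0.0089,-0.0601,-0.0027]},
    {"xyz":[0.0063,0.0407,0],"turn":[0.0089,-0.0601,-0.0027]},
    {"xyz":[0.0063,0.0407,0],"turn":[0.0089,-0.0601,-0.0027]},
    {"xyz":[0.0063,0.0407,0],"turn":[0.0089,-0.0601,-0.0027]},
    {"xyz":[0.0063,0.0407,0],"turn":[0.0089,-0.0601,-0.0027]},
    {"xyz":[0.0063,0.0407,0],"turn":[0.0089,-0.0601,-0.0027]},
    {"xyz":[0.0063,0.0407,0],"turn":[0.0089,-0.0601,-0.0027]},
    {"xyz":[0.0063,0.0507,-0.003],"turn":[0.0089,-0.0601,-0.0027]},
    {"xyz":[0,0,0],"turn":[0,0,0]},
    {"xyz":[0,0,0],"turn":[0,0,0]},
  ],
)

```text
clock: 13.38
eef_pos: [438.5, 255.6, 225.4]
eef_rot: [2.533, 0.0, 1.706]
wrist_force: [0.2, -0.3, -2.4]
finger_gap: 11.4
```

```bash
python3 - <<'E'
from h import *
s=read_state();print(s["wrist_force"],s["finger_gap"],s["eef_rot"])
plan([439.7,255.4,120],Rn.from_euler('xyz',[2.53,0,1.704]),1)
c=camera("side");cv2.imwrite("pics/side15.png",cv2.resize(c["color"][80:230,100:300,::-1],None,fx=4,fy=4,interpolation=cv2.INTER_CUBIC))
E
```

```text
[ 0.1758185  -0.29685443 -2.41012494] 11.413309122614212 [2.53295565e+00 4.51003970e-04 1.70594780e+00]
tcp [438.5 255.6 225.4] -> [439.7 255.4 120. ] d [   1.2   -0.2 -105.4] rot deg 0.2 xyz/row [0.0012, -0.0002, -0.1054] turn/row [0.0008, -0.0029, -0.0019]
```

View pics/side15.png

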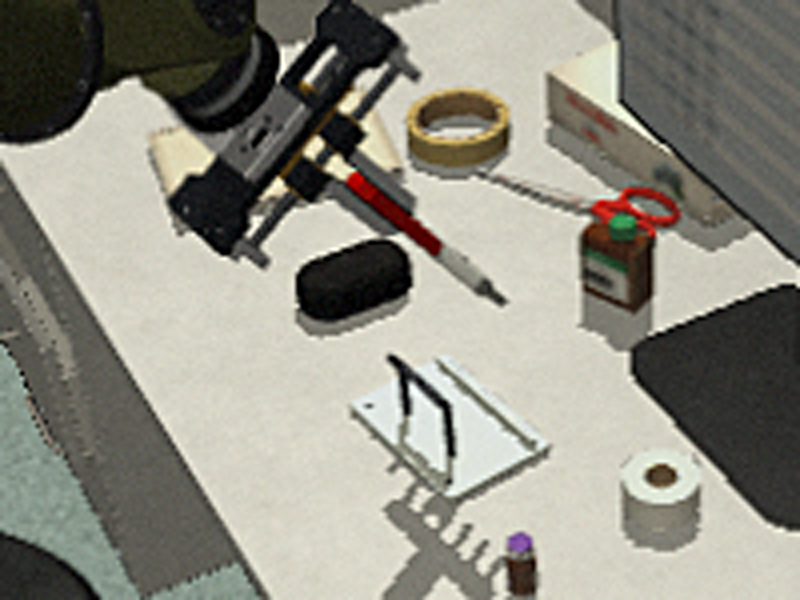

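>>> arm_command(
  deltas=[
    {"xyz":[0.001,0,-0.02],"turn":[0,0,0]},
    {"xyz":[0,0,-0.03],"turn":[0,0,0]},
    {"xyz":[0,0,-0.03],"turn":[0,0,0]},
    {"xyz":[0,0,-0.025],"turn":[0,0,0]},
    {"xyz":[0,0,-0.012],"turn":[0,0,0]},
    {"xyz":[0,0,-0.01],"turn":[0,0,0]},
    {"xyz":[0,0,0],"turn":[0,0,0]},
    {"xyz":[0,0,0],"turn":[0,0,0]},
  ],
)

```text
clock: 14.42
eef_pos: [440.1, 255.0, 99.3]
eef_rot: [2.531, -0.0, 1.704]
wrist_force: [-0.4, 0.0, -2.4]
finger_gap: 11.4
```

```bash
python3 - <<'E'
from h import *
s=read_state();print(s["wrist_force"],s["moment"],s["finger_gap"],s["eef_rot"])
plan([439.7,255.4,89.4],Rn.from_euler('xyz',[2.528,0,1.704]),1)
for n in("side","top"):
    c=camera(n); o=(150,140) if n=="side" else (130,170)
    cv2.imwrite(f"pics/{n}16.png",cv2.resize(c["color"][o[1]:o[1]+90,o[0]:o[0]+120,::-1],None,fx=6,fy=6,interpolation=cv2.INTER_CUBIC))
E
```

```text
[-0.42864515  0.03908981 -2.41049098] [-0.15584593  0.6081001   0.05987264] 11.435201904895917 [ 2.53086893e+00 -4.17920981e-04  1.70391587e+00]
tcp [440.1 255.   99.3] -> [439.7 255.4  89.4] d [-0.4  0.4 -9.9] rot deg 0.2 xyz/row [-0.0004, 0.0004, -0.0099] turn/row [-0.0, -0.0029, 0.0001]
```

View pics/side16.png

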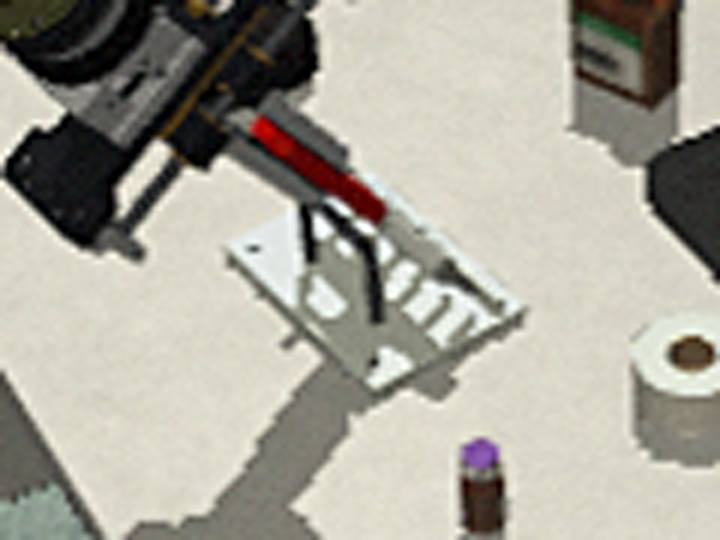

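View pics/top16.png

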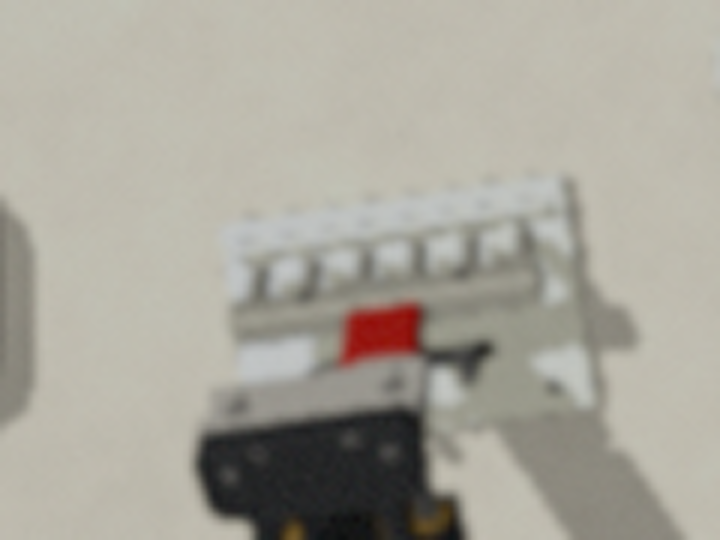

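>>> arm_command(
  deltas=[
    {"xyz":[0,0,-0.004],"turn":[0,0,0]},
    {"xyz":[0,0,-0.003],"turn":[0,0,0]},
    {"xyz":[0,0,-0.002],"turn":[0,0,0]},
    {"xyz":[0,0,-0.001],"turn":[0,0,0]},
    {"xyz":[0,0,0],"turn":[0,0,0]},
    {"xyz":[0,0,0],"turn":[0,0,0]},
  ],
)

```text
clock: 15.28
eef_pos: [440.3, 256.1, 89.6]
eef_rot: [2.529, -0.002, 1.706]
wrist_force: [1.1, 2.5, 6.0]
finger_gap: 11.8
```

>>> arm_command(
  deltas=[
    {"xyz":[0,0,0],"turn":[0,0,0]},
    {"xyz":[0,0,0],"turn":[0,0,0]},
    {"xyz":[0,0,0],"turn":[0,0,0]},
  ],
  gripper=1,
  force=3,
)

```text
clock: 15.65
eef_pos: [439.6, 255.4, 88.6]
eef_rot: [2.532, -0.0, 1.705]
wrist_force: [2.2, 1.6, 2.5]
finger_gap: 13.2
```

>>> arm_command(
  deltas=[
    {"xyz":[0,0,0],"turn":[0,0,0]},
    {"xyz":[0,0,0],"turn":[0,0,0]},
    {"xyz":[0,0,0],"turn":[0,0,0]},
    {"xyz":[0,0,0],"turn":[0,0,0]},
    {"xyz":[0,0,0],"turn":[0,0,0]},
    {"xyz":[0,0,0],"turn":[0,0,0]},
  ],
  gripper=0.4,
)

```text
clock: 16.4
eef_pos: [439.5, 255.3, 88.6]
eef_rot: [2.532, -0.0, 1.705]
wrist_force: [-0.1, 0.6, -0.3]
finger_gap: 56.1
```

```bash
python3 - <<'E'
from h import *
s=read_state();print(s["eef_pos"],s["wrist_force"],s["moment"],s["finger_gap"],s["eef_rot"])
for n in("side","top"):
    c=camera(n); o=(150,140) if n=="side" else (130,170)
    cv2.imwrite(f"pics/{n}17.png",cv2.resize(c["color"][o[1]:o[1]+90,o[0]:o[0]+120,::-1],None,fx=6,fy=6,interpolation=cv2.INTER_CUBIC))
E
```

```text
[439.53824274 255.33470774  88.62923385] [-0.13539211  0.62655103 -0.34105619] [-0.09466308  0.27043064  0.03471604] 56.102418487781804 [ 2.53168665e+00 -1.63308008e-04  1.70490298e+00]
```

View pics/side17.png

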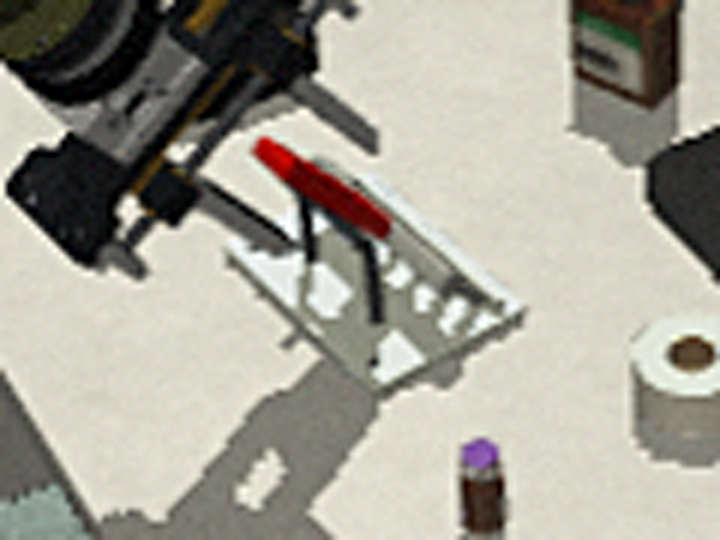

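View pics/top17.png

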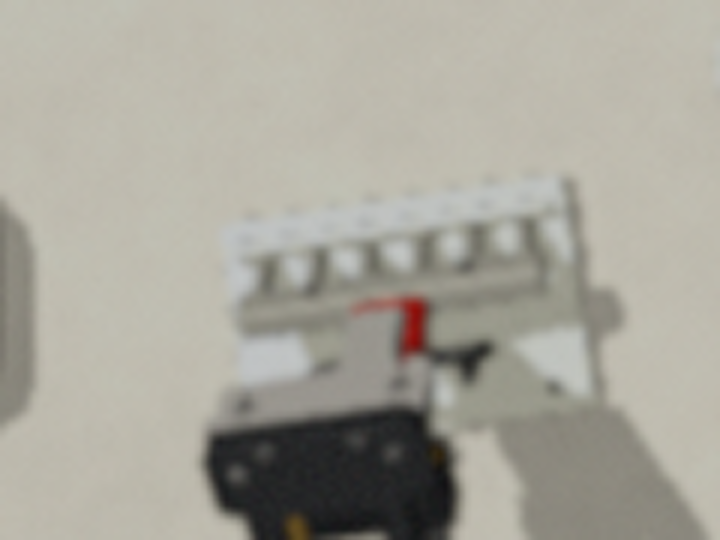

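>>> arm_command(
  deltas=[
    {"xyz":[-0.0057,-0.0008,0.0082],"turn":[0,0,0]},
    {"xyz":[-0.0114,-0.0015,0.0164],"turn":[0,0,0]},
    {"xyz":[-0.0114,-0.0015,0.0164],"turn":[0,0,0]},
    {"xyz":[-0.0171,-0.0023,0.0246],"turn":[0,0,0]},
    {"xyz":[-0.0171,-0.0023,0.0246],"turn":[0,0,0]},
    {"xyz":[-0.02,-0.0023,0.03],"turn":[0,0,0]},
    {"xyz":[-0.02,0.04,0.03],"turn":[0,0,0]},
    {"xyz":[-0.02,0.05,0.02],"turn":[0,0,0]},
    {"xyz":[0,0.05,0],"turn":[0,0,0]},
    {"xyz":[0,0,0],"turn":[0,0,0]},
    {"xyz":[0,0,0],"turn":[0,0,0]},
  ],
)

```text
clock: 17.88
eef_pos: [316.4, 384.0, 258.7]
eef_rot: [2.533, 0.0, 1.705]
wrist_force: [0.1, -0.9, 1.0]
finger_gap: 56.3
```

```bash
python3 look.py 18; python3 rods.py 18; python3 - <<'E'
from h import *
for n,(o2,s2,f2) in dict(top=((155,190),(90,70),8),side=((175,155),(75,60),9)).items():
    im=cv2.imread(f"pics/raw_{n}_18.png");i0=cv2.imread(f"pics/{n}0.png")
    f=lambda i:cv2.resize(i[o2[1]:o2[1]+s2[1],o2[0]:o2[0]+s2[0]],None,fx=5,fy=5,interpolation=cv2.INTER_CUBIC)
    cv2.imwrite(f"pics/{n}18c.png",cv2.hconcat([f(i0),f(im)])[:, :800] if n=='side' else cv2.resize(cv2.hconcat([f(i0),f(im)]),(800,311)))
    m=lambda i:np.argwhere((i[...,2].astype(int)>i[...,1].astype(int)+70)[o2[1]:o2[1]+s2[1],o2[0]:o2[0]+s2[0]])
    print(n,m(i0).mean(0),m(i0).min(0),m(i0).max(0),m(im).mean(0),m(im).min(0),m(im).max(0))
E
```

```text
17.88 [316.44741481 384.02666021 258.69179952] [2.53253013e+00 3.22415818e-04 1.70539423e+00] [ 0.05297439 -0.93201164  0.98448068] 56.292238220759856
tray xy -100.47516455787118 572.7078430768055
side [([332.0, 259.3], 97), ([318.4, 270.4], 120), ([309.9, 278.4], 125)]
top [([372.7, 163.0], 154), ([377.6, 184.6], 177), ([383.1, 198.0], 181)]
tray xyz [ 96.6 -11.6   7. ] res [-0.   0.1  0.1 -0. ] ang [-0.    -0.004]
tray xyz [ 43.1 -13.2   7. ] res [ 0.  -0.1 -0.1  0. ] ang [ 0.001 -0.   ]
tray xyz [  8.3 -18.6   9.6] res [-0.1  0.3  0.3 -0.1] ang [-0.003 -0.004]
top [43.97359736 37.85478548] [31 31] [57 44] [43.64724919 38.37540453] [30 32] [57 45]
side [13.98648649 26.82432432] [ 7 17] [23 38] [14.93478261 27.35869565] [ 8 17] [23 39]
```

View pics/side18c.png

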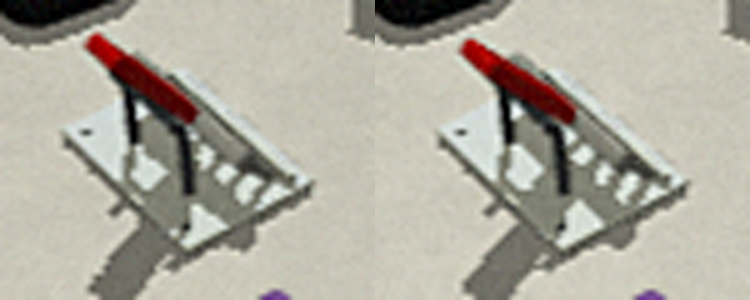

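View pics/top18c.png

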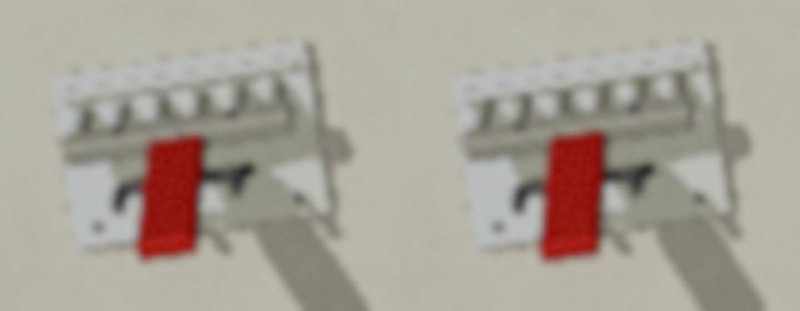

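View pics/raw_side_18.png

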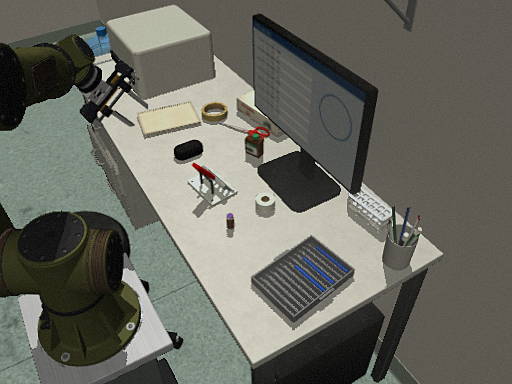

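The rake leans on its rest within about 2 mm of where it started. All three rods are in grooves, the other things haven't moved, and the arm is clear of everything, so I'm handing in.

```bash
python3 -c "
from h import *
print(sign_off())"
```

```text
the job is handed in; nothing more can be done
None
```

I took the rake from its rest and held it upright with its teeth in line with the grooves. One sweep across the tray, with the tips about 1–2 mm above the ridges, turned each rod until it dropped into a groove. I then leaned the rake back on its rest, let go and moved the arm clear. The job was handed in at about 18 s, and sign-off gives no verdict.

- **Rods:** the last pictures put them at tray x ≈ 96.6, 43.1 and 8.3 mm (groove centres 93.5, 42.5 and 8.5 mm). Their centres are about 7 to 10 mm above the tray's underside, against a limit of 12 mm. All are within 0.005 rad of the grooves. The 3 mm offset on the first rod is more than the calibration's 2 mm; I put it down to the tray fit, and the rod looked seated in both views.
- **Rake:** it leans within about 2 mm of where it started. I judged this by comparing the pictures before and after, not by fitting its angle.
- **Other things:** the vial, label roll and bottle look unmoved in the last picture, and the robot touches nothing.

No check failed.

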